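# Press the rasp and the round file into the bench rack's spring clips

## Task

The flat rasp and the round file are lying in the two notched rests: put both away in the sloping tool rack. Lay each one, blade pointing down the slope and handle centred across the two rails, over the pair of spring clips that fits its handle, and press it in until both clips have snapped over it and it sits fully home. Leave the sanding block, the jar and the mug where they are.

Things in the scene. Friction and masses are not known exactly. Their poses are not given: they have to be found in the camera images.
- rasp: Flat wood rasp: dark steel blade 24 mm wide, 5 mm thick, about 56 mm long; brass ferrule; wooden handle 30 mm thick, 140 mm long, round ends; 199 mm in all. Loose, 0.06 to 0.2 kg. Origin: on the axis, middle of the handle. x axis along the tool from blade to butt; roll about it arbitrary. Starts level in a notched rest, axis 47 mm above the bench, blade roughly towards the robot.
- round_file: Round file: dark steel rod 8 mm thick, about 60 mm long; brass ferrule; wooden handle 20 mm thick, 130 mm long, round ends; 193 mm in all. Loose, 0.06 to 0.2 kg. Origin: on the axis, middle of the handle. x axis along the tool from blade to butt; roll about it arbitrary. Starts level in a notched rest, axis 40 mm above the bench, blade roughly towards the robot.
- rasp_tip (a point): End of the rasp's blade, 129 mm from the middle of the handle on the axis.
- round_file_tip (a point): End of the round file's rod, 128 mm from the middle of the handle on the axis.
- wide_clips_home (a point): Home point of the wide clip pair: where the middle of a 30 mm handle's axis lies when fully home. x: up the slope along the tool, rising to the back at 32 degrees from level. y: level, along the rails. z: straight out of the sloping face, 32 degrees from vertical leaning to the front; press along -z. Clips at x = -40 and +40 mm; rail tops at z = -26 mm; between the rails 60 mm free for fingers.
- narrow_clips_home (a point): Home point of the narrow clip pair: where the middle of a 20 mm handle's axis lies when fully home. x: up the slope along the tool, rising to the back at 32 degrees from level. y: level, along the rails. z: straight out of the sloping face, 32 degrees from vertical leaning to the front; press along -z. Clips at x = -40 and +40 mm; rail tops at z = -26 mm; between the rails 60 mm free for fingers.
- wide_clips: The wide pair of steel spring clips (30 mm handle), left or right on the rack. Each: saddle, and two jaws 14 mm long, tops 25 mm over the home axis. Rounded lips spring 3 mm aside, then close over the handle. It meets them with its axis 20 mm above home; about 13 N (9 to 16) presses it past both clips at once; its weight does not. Origin: on the bench, 150 mm below the home point.
- narrow_clips: The narrow pair of steel spring clips (20 mm handle), left or right on the rack. Each: saddle, and two jaws 14 mm long, tops 25 mm over the home axis. Rounded lips spring 3 mm aside, then close over the handle. It meets them with its axis 17 mm above home; about 13 N (9 to 16) presses it past both clips at once; its weight does not. Origin: on the bench, 150 mm below the home point.
- rack: Fixed wooden rack: base 170 x 300 x 16 mm, two sloping cheeks at its ends 284 mm apart and two level rails 300 mm long, 80 mm apart along the slope, that carry the clips. Face slopes 32 degrees from level, low side to the front (robot's side). Origin: middle of the underside; x to the back, y along the rails, z up. The two pairs of clips are 100 to 140 mm apart.
- rest_a: Fixed wooden rest, base 120 x 70 x 10 mm, with two 14 mm thick V-notched supports 40 mm either side of its middle (tops 43 mm high, 42 mm wide over the V), 66 mm free between them above the base. Origin: middle of the underside; x along the tool, which lies centred in it. Either tool may be in it.
- rest_b: Fixed wooden rest, base 120 x 70 x 10 mm, with two 14 mm thick V-notched supports 40 mm either side of its middle (tops 43 mm high, 42 mm wide over the V), 66 mm free between them above the base. Origin: middle of the underside; x along the tool, which lies centred in it. Either tool may be in it.
- sanding_block: Bystander: cork sanding block 70 x 110 x 35 mm. Loose. Origin: middle of the underside.
- glue_jar: Bystander: white plastic jar 60 mm thick, 85 mm high. Loose. Origin: middle of the underside.
- mug: Bystander: white mug 72 mm thick, 85 mm high, handle at its +y. Loose. Origin: middle of the underside.
Things that resemble listed ones, but are neither listed nor needed, are in the scene too. What is shaped like the round_file but pink or white is not meant.

How it is judged (in metres and radians):
At the end, for the whole second after the job is handed in: The rasp is at rest in the wide clips and the round file in the narrow clips: middle of the handle within 12 mm of the home point along the slope, 3 mm along the rails and 4 mm in depth, axis within 4 degrees of the clips' line, blade pointing down the slope (x of rasp in the frame of wide_clips_home between -0.012 and 0.012 m and y of rasp in the frame of wide_clips_home between -0.003 and 0.003 m and z of rasp in the frame of wide_clips_home between -0.004 and 0.004 m and angle between the x axis of rasp and the x axis of wide_clips_home, either way round below 0.07 rad and x of rasp_tip in the frame of wide_clips_home below -0.1 m and linear speed of each of rasp, round_file below 0.02 m/s and x of round_file in the frame of narrow_clips_home between -0.012 and 0.012 m and y of round_file in the frame of narrow_clips_home between -0.003 and 0.003 m and z of round_file in the frame of narrow_clips_home between -0.004 and 0.004 m and angle between the x axis of round_file and the x axis of narrow_clips_home, either way round below 0.07 rad and x of round_file_tip in the frame of narrow_clips_home below -0.1 m); the robot touches nothing.
It fails at once if the sanding block is moved more than 30 mm or tipped over (distance of sanding_block from where it was at the start of the episode above 0.03 m or angle between sanding_block's own z axis and vertical above 0.5 rad).
It fails at once if the glue jar is moved more than 30 mm or tipped over (distance of glue_jar from where it was at the start of the episode above 0.03 m or angle between glue_jar's own z axis and vertical above 0.5 rad).
It fails at once if the mug is moved more than 30 mm or tipped over (distance of mug from where it was at the start of the episode above 0.03 m or angle between mug's own z axis and vertical above 0.5 rad).
It also fails if it takes over 54 s, if anything falls off the work surface, if the arm or the gripper's body presses on something with over 40 N, if the wrist force passes 120 N, or if a joint passes its speed limit or range.

## Robot

A 6-joint arm with a two-finger parallel gripper is mounted at the origin on the work surface. World frame = base frame: x ahead of the robot, y to its left, z up, the work surface at z = 0. Lengths are in mm, angles in rad, forces in N, time in s.
With the tool pointing down it reaches from about 300 to 750 mm from the base axis. Payload 8.5 kg.
Tool frame: the origin (TCP) lies midway between the tips of the shut fingers; the grasp point (between the pads) lies 19 mm behind it; x points along the fingers, y is the direction in which the jaws open and shut, and the axes are right-handed (so a half turn about x gives the same grasp; the last joint's range is limited). The gripper opens to 85 mm and grips with 20 to 120 N. Pads are 22 mm wide; open, the fingers measure 114 mm over their backs; the gripper's body (76 mm by 85 mm) begins 54 mm behind the grasp point. The pads swing forward as they close: fully open they stand 13 mm farther back than shut.
Start: joints at [0.997, 0.381, 1.297, -0, 1.464, -0.215], TCP at [193.123, 514.96, 204.122] pointing down, gripper open.
Joint ranges: [-3.11, 3.11], [-0.89, 2.33], [0.22, 2.48], [-1.42, 4.56], [0.17, 2.85], [-2.88, 2.88]. Speed limits (rad/s): [2.39, 2.39, 3.14, 3.14, 3.14, 3.14].

## Interface

Orientations are given as a rotation vector (axis times angle).
In Python, from station import get_obs, grab_frame, close_job gives the robot as it stands. The module is installed in compiled form; this text tells all that it offers.
- The arm moves only by the tool drive_tool, never from a script. Its argument "steps" is a list of rows, each an object of numbers: "dx", "dy", "dz": the shift along the tool's x, y, z each as a share of 30 mm, from -1 to 1; "rx", "ry", "rz": the turn, a rotation vector about the tool's x, y, z each as a share of 4 degrees, from -1 to 1; "gripper": the opening, from -1 (shut) to 1 (fully open), so that 0 is half open. A call has exactly 5 rows; each row shifts and turns the commanded pose from where the row before left it, along the tool's axes as they then stand; what a row does not reach is not made up. A row lasts 1/10 s, in which the tool goes at most 50 mm and 8.59 degrees, less where a joint would pass 70% of its speed; a pose out of reach is approached as far as the arm can. A call with a number of a shift or a turn outside -1 to 1 is refused whole. A call with a gripper value outside its range is refused whole. The fingers move at their own pace and stop on an object; "newtons" is the grip in N (left out, the last holds). Time passes only in rows, so rows that do not move let the fingers close, or fill a call up. It gives the time, the measured TCP pose, the force and the opening at its end, in the units of the state.
- get_obs(): the state, without advancing time (a new reading comes with each control period).
- grab_frame(name): name is "scene" or "top" or "wrist"; returns a dict with "pixels" (400x640x3 uint8, red, green, blue), "fx", "fy", "cx", "cy" (pixels), "origin" and "orientation" of the camera in the world; the wrist camera has in their place "tool_from_camera" (4x4, takes a point from camera to tool coordinates, whose origin is the TCP and whose axes are the tool frame's). Camera axes: x right, y up, looking along -z (the intrinsics and any distortion apply to the point x, -y, -z); pixel columns grow to the right and rows downward; lengths in mm; the calibration is good to about 2 mm. A picture is of the moment at which its call begins: read the wrist's pose just before it. There is no depth.
- close_job(): hands the job in, once; it reports no verdict.
The state is a dict: "t": time; "joints": joint angles; "joint_velocities": joint speeds; "joint_efforts": joint torques, N m; "eef_pos": TCP position; "eef_rot": TCP orientation; "force": force on the tool from outside, world axes, zero at the start; "ft_torque": the same for the moment, N m; "opening": finger opening in mm.
Only numpy, scipy, OpenCV 4.12 (cv2) and the standard library are available. Lean on these libraries where they do the work, as an engineer would, in place of code of your own. Each camera call takes 0.05 s, during which the arm holds its last target. There are 200 camera calls.

## Working session

There is one attempt and no reset: what is moved stays moved. The work goes in short steps, Python scripts to look and compute and a tool call to move; the robot and the scene stay as the last step left them, time stands still between calls to the robot, and variables do not carry over. Pictures are saved under pics/ and viewed, about 8 in all and at most 12, crops included, and the job is handed in when it is done.

Besides the shell and the picture viewer there is one more tool, called after "Call:" by a JSON object that holds its "op" and its "data", one argument or row to a line. drive_tool: Moves the arm, as the interface text tells. Its arguments: {"type":"object","properties":{"steps":{"type":"array"},"newtons":{"type":"number"}},"required":["steps"]}

```bash
mkdir -p pics
cat > h.py <<'E'
import numpy as np, cv2
from scipy.spatial.transform import Rotation as R
from station import get_obs, grab_frame, close_job
def save(name,fn):
    f=grab_frame(name); cv2.imwrite('pics/'+fn,f['pixels'][:,:,::-1]); 
    import pickle; pickle.dump(f,open('pics/'+fn+'.pkl','wb')); return f
def load(fn):
    import pickle; return pickle.load(open('pics/'+fn+'.pkl','rb'))
E
python3 - <<'E'
from h import *
for n in ('scene','top'):
    f=save(n,n+'0.png'); print({k:v for k,v in f.items() if k!='pixels'})
print(get_obs())
E
```

```text
{'fx': 456.9447960641164, 'fy': 456.9447960641164, 'cx': 320.11286164768796, 'cy': 203.8517499221505, 'origin': array([1539.74632182,   89.19399189, 1045.43763578]), 'orientation': array([0.63566757, 0.7129223 , 1.62485516])}
{'fx': 389.7588524131936, 'fy': 389.7588524131936, 'cx': 315.6956205489574, 'cy': 194.74066005612798, 'origin': array([ 445.97683201,  -42.90801192, 1151.87682928]), 'orientation': array([ 0.03395968, -0.07353742, -1.57146652])}
{'t': 0.1, 'joints': array([ 9.96682092e-01,  3.81116802e-01,  1.29815756e+00, -1.70571455e-05,
        1.46358409e+00, -2.15328533e-01]), 'joint_velocities': array([-0.00088322, -0.00101391, -0.00316198, -0.00098013,  0.00089756,
       -0.00083001]), 'joint_efforts': array([ 4.34392132e-03, -4.49216330e+01, -2.31659174e+01, -1.16769352e-04,
        3.62976876e-03,  3.15679779e-05]), 'eef_pos': array([192.98489627, 514.71923074, 203.58912865]), 'eef_rot': array([ 0.28060598,  1.55287401, -0.2824599 ]), 'force': array([-0.51405654, -0.18480859, -0.64041136]), 'ft_torque': array([-0.02048264, -0.01562418, -0.07113138]), 'opening': 85.32213785602659}
```

View pics/scene0.png

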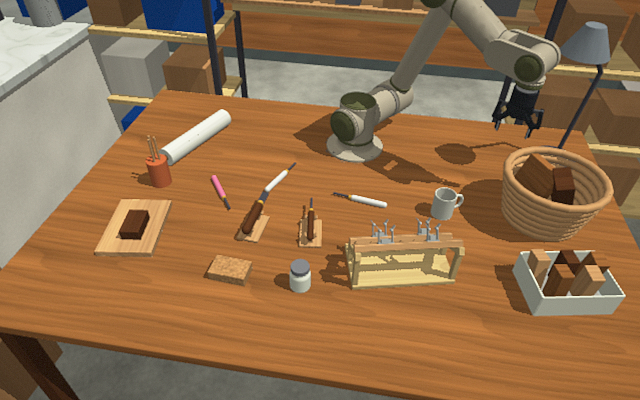

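View pics/top0.png

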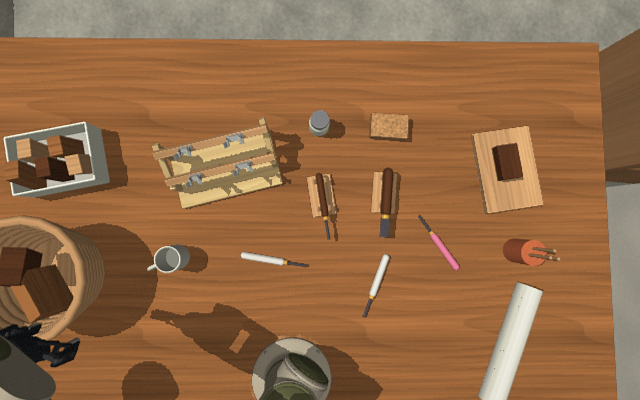

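The top view shows the round file at about (322,195) and the rasp at about (387,195). The rack is around (220,165), with clip pairs near (185,165) and (240,153). The pink (438,243) and white (263,258; 377,285) files are decoys. I'll enlarge both areas.

Run:
```python
import cv2
a=cv2.imread('pics/top0.png')
def crop(x0,y0,x1,y1,s,fn):
    c=cv2.resize(a[y0:y1,x0:x1],None,fx=s,fy=s,interpolation=cv2.INTER_CUBIC)
    for x in range(x0,x1,10): cv2.putText(c,str(x),((x-x0)*s,8),0,.3,(255,255,255),1); cv2.line(c,((x-x0)*s,10),((x-x0)*s,16),(255,255,255),1)
    for y in range(y0,y1,10): cv2.putText(c,str(y),(0,(y-y0)*s),0,.3,(255,255,255),1)
    cv2.imwrite(fn,c)
crop(150,115,290,215,5,'pics/c1.png'); crop(300,160,410,245,7,'pics/c2.png')
```

```text
(no output)
```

View pics/c1.png

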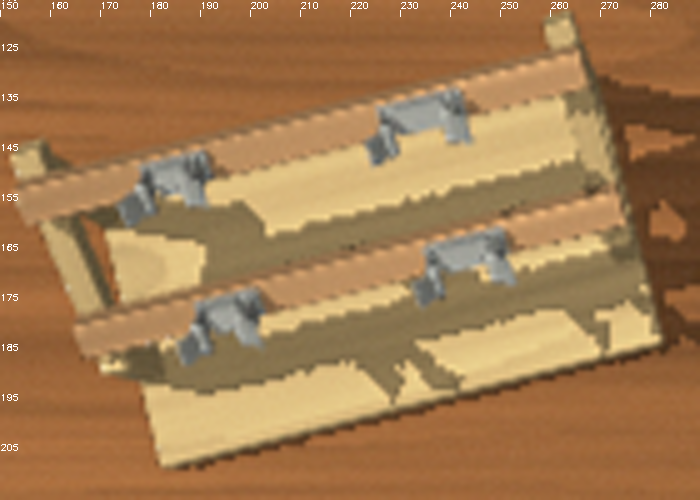

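View pics/c2.png

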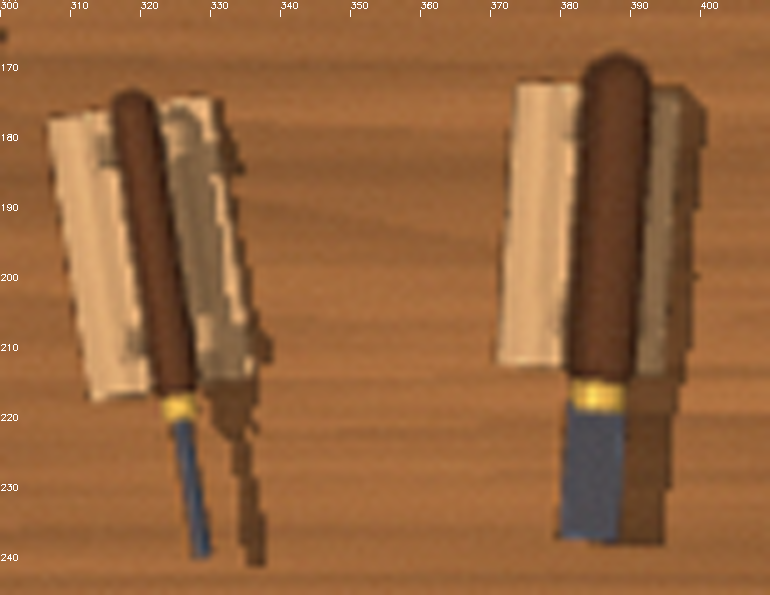

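The wide clips are the right pair in the top image: (235,137) upper and (242,165) lower, each about 17 px wide. The narrow pair is on the left: (183,157) and (195,184). For the round file, butt (118→318.5,173.5) and tip (328.8,240). For the rasp, butt (387.5,168) and tip (383.5,237.5). Both have brown handles and dark steel, which fits the description; the pink and white ones are the decoys.

```bash
cat >> h.py <<'E'
def cam(f,pos=None,rot=None):
    if 'origin' in f: return np.array(f['origin']),R.from_rotvec(f['orientation']).as_matrix()
    T=np.array(f['tool_from_camera']); M=R.from_rotvec(rot).as_matrix()
    return M@T[:3,3]+pos, M@T[:3,:3]
def ray(f,c,uv):
    o,M=c; d=M@np.array([(uv[0]-f['cx'])/f['fx'],-(uv[1]-f['cy'])/f['fy'],-1]); return o,d
def onz(f,c,uv,z):
    o,d=ray(f,c,uv); return o+d*(z-o[2])/d[2]
def proj(f,c,P):
    o,M=c; q=(np.atleast_2d(P)-o)@M; return np.c_[f['cx']+f['fx']*q[:,0]/-q[:,2],f['cy']-f['fy']*q[:,1]/-q[:,2]]
E
python3 - <<'E'
from h import *
np.set_printoptions(precision=1,suppress=True)
f=load('top0.png');c=cam(f); print({k:type(v) for k,v in f.items()})
for n,b,t,z,L,hl in (('file',(318.5,173.3),(328.8,240),40,193,65),('rasp',(387.5,168),(383.5,237.3),47,199,70)):
    B=onz(f,c,b,z);T=onz(f,c,t,z);d=B-T;l=np.linalg.norm(d);u=d/l
    print(n,B,T,l,L,'mid from butt',B-u*hl,'from tip',T+u*(L-hl),'yaw',np.degrees(np.arctan2(u[1],u[0])))
r=onz(f,c,(281.5,184.3),16);l=onz(f,c,(182.5,208),16);d=l-r;print('base',r,l,np.linalg.norm(d))
y=d/np.linalg.norm(d);x=np.array([y[1],-y[0],0]);print('yaw',np.degrees(np.arctan2(x[1],x[0])),'centre',(r+l)/2+85*x)
C=(r+l)/2+85*x
# project model: home at C+dy*y, z=150 
s,k=np.sin(np.radians(32)),np.cos(np.radians(32))
X=k*x+s*np.array([0,0,1]);Z=-s*x+k*np.array([0,0,1])
for nm,pu,pl,w in (('wide',(235,139),(242,167),15),('narrow',(183,159),(195,185),10)):
  for p,xx in ((pu,40),(pl,-40)):
    # clip seat on rail about z=-20
    print(nm,onz(f,c,p,150+xx*s-20*k)-X*xx+20*Z)
o=get_obs();print(R.from_rotvec(o['eef_rot']).as_matrix())
E
```

```text
{'pixels': <class 'numpy.ndarray'>, 'fx': <class 'float'>, 'fy': <class 'float'>, 'cx': <class 'float'>, 'cy': <class 'float'>, 'origin': <class 'numpy.ndarray'>, 'orientation': <class 'numpy.ndarray'>}
file [583.9 -79.2  40. ] [ 393.3 -108.    40. ] 192.72980320277802 193 mid from butt [519.6 -88.9  40. ] from tip [519.9 -88.9  40. ] yaw 8.575259023508519
rasp [ 598.5 -277.1   47. ] [ 400.7 -262.8   47. ] 198.29007658637238 199 mid from butt [ 528.7 -272.    47. ] from tip [ 529.4 -272.1   47. ] yaw -4.149538596546684
base [554.4  28.2  16. ] [485.6 313.6  16. ] 293.54057970485076
yaw 13.559470561605206 centre [602.7 190.8  16. ]
wide [615.2 129.2 150. ]
wide [614.4 133.4 150. ]
narrow [563.  261.1 150. ]
narrow [566.1 257.3 150. ]
[[-0.   0.4  0.9]
 [-0.   0.9 -0.4]
 [-1.  -0.  -0. ]]
```

```bash
cat >> h.py <<'E'
import json
def frame(yaw,pitch=0):
    """tool axes: fingers along -normal, z towards butt, y level; deg"""
    a=np.radians(yaw);p=np.radians(pitch)
    x=np.array([np.cos(a),np.sin(a),0]);k=np.array([0,0,1.])
    X=np.cos(p)*x+np.sin(p)*k;Z=-np.sin(p)*x+np.cos(p)*k
    return np.c_[-Z,np.cross(Z,X),X]
def plan(p,M,n,g=None,start=None):
    """print n rows taking the tool (TCP) to p,M; even turn and straight line"""
    o=get_obs(); p0=o['eef_pos'] if start is None else start[0]; M0=R.from_rotvec(o['eef_rot']).as_matrix() if start is None else start[1]
    r=R.from_matrix(M0.T@M).as_rotvec(); A=np.array(p)-p0; Mi=M0
    print('d',A.round(1),'turn deg',np.degrees(r).round(1))
    dr=R.from_rotvec(r/n).as_matrix()
    out=[]
    for i in range(n):
        s=Mi.T@A/n/30; t=np.degrees(r/n)/4
        row=dict(zip(('dx','dy','dz','rx','ry','rz'),[round(float(v),3) for v in (*s,*t)]))
        if g is not None: row['gripper']=g
        out.append(row); Mi=Mi@dr
        if max(map(abs,(*s,*t)))>1: print('TOO BIG')
    for i in range(0,n,5): print(json.dumps(out[i:i+5]))
E
python3 - <<'E'
from h import *
yaw=13.56
M=frame(yaw,32)
plan(np.array([590,195,150])+190*-M[:,0],M,20,1)
E
```

```text
d [ 299.1 -343.3  107.5] turn deg [-33.2 -31.1   9.6]
[{"dx": -0.179, "dy": -0.361, "dz": 0.668, "rx": -0.415, "ry": -0.388, "rz": 0.12, "gripper": 1}, {"dx": -0.164, "dy": -0.379, "dz": 0.662, "rx": -0.415, "ry": -0.388, "rz": 0.12, "gripper": 1}, {"dx": -0.149, "dy": -0.397, "dz": 0.655, "rx": -0.415, "ry": -0.388, "rz": 0.12, "gripper": 1}, {"dx": -0.135, "dy": -0.414, "dz": 0.647, "rx": -0.415, "ry": -0.388, "rz": 0.12, "gripper": 1}, {"dx": -0.121, "dy": -0.432, "dz": 0.638, "rx": -0.415, "ry": -0.388, "rz": 0.12, "gripper": 1}]
[{"dx": -0.108, "dy": -0.449, "dz": 0.628, "rx": -0.415, "ry": -0.388, "rz": 0.12, "gripper": 1}, {"dx": -0.095, "dy": -0.466, "dz": 0.618, "rx": -0.415, "ry": -0.388, "rz": 0.12, "gripper": 1}, {"dx": -0.082, "dy": -0.483, "dz": 0.606, "rx": -0.415, "ry": -0.388, "rz": 0.12, "gripper": 1}, {"dx": -0.07, "dy": -0.5, "dz": 0.594, "rx": -0.415, "ry": -0.388, "rz": 0.12, "gripper": 1}, {"dx": -0.058, "dy": -0.517, "dz": 0.581, "rx": -0.415, "ry": -0.388, "rz": 0.12, "gripper": 1}]
[{"dx": -0.047, "dy": -0.533, "dz": 0.568, "rx": -0.415, "ry": -0.388, "rz": 
[... 188 characters left out ...]
"rz": 0.12, "gripper": 1}, {"dx": -0.017, "dy": -0.579, "dz": 0.522, "rx": -0.415, "ry": -0.388, "rz": 0.12, "gripper": 1}, {"dx": -0.008, "dy": -0.594, "dz": 0.505, "rx": -0.415, "ry": -0.388, "rz": 0.12, "gripper": 1}]
[{"dx": 0.001, "dy": -0.608, "dz": 0.488, "rx": -0.415, "ry": -0.388, "rz": 0.12, "gripper": 1}, {"dx": 0.009, "dy": -0.622, "dz": 0.47, "rx": -0.415, "ry": -0.388, "rz": 0.12, "gripper": 1}, {"dx": 0.016, "dy": -0.636, "dz": 0.451, "rx": -0.415, "ry": -0.388, "rz": 0.12, "gripper": 1}, {"dx": 0.022, "dy": -0.649, "dz": 0.432, "rx": -0.415, "ry": -0.388, "rz": 0.12, "gripper": 1}, {"dx": 0.028, "dy": -0.661, "dz": 0.412, "rx": -0.415, "ry": -0.388, "rz": 0.12, "gripper": 1}]
```

Call:
{"op": "drive_tool", "data": {
  "steps": [
    {"dx": -0.15,"dy": -0.4,"dz": 0.65,"rx": -0.415,"ry": -0.39,"rz": 0.12,"gripper": 1},
    {"dx": -0.15,"dy": -0.4,"dz": 0.65,"rx": -0.415,"ry": -0.39,"rz": 0.12,"gripper": 1},
    {"dx": -0.15,"dy": -0.4,"dz": 0.65,"rx": -0.415,"ry": -0.39,"rz": 0.12,"gripper": 1},
    {"dx": -0.15,"dy": -0.4,"dz": 0.65,"rx": -0.415,"ry": -0.39,"rz": 0.12,"gripper": 1},
    {"dx": -0.15,"dy": -0.4,"dz": 0.65,"rx": -0.415,"ry": -0.39,"rz": 0.12,"gripper": 1}
  ]
}}

```text
t: 0.6
eef_pos: [267.3, 428.0, 230.9]
eef_rot: [0.176, 1.422, -0.151]
force: [0.2, -0.2, 0.2]
opening: 85.5
```

Call:
{"op": "drive_tool", "data": {
  "steps": [
    {"dx": -0.08,"dy": -0.48,"dz": 0.6,"rx": -0.415,"ry": -0.39,"rz": 0.12,"gripper": 1},
    {"dx": -0.08,"dy": -0.48,"dz": 0.6,"rx": -0.415,"ry": -0.39,"rz": 0.12,"gripper": 1},
    {"dx": -0.08,"dy": -0.48,"dz": 0.6,"rx": -0.415,"ry": -0.39,"rz": 0.12,"gripper": 1},
    {"dx": -0.08,"dy": -0.48,"dz": 0.6,"rx": -0.415,"ry": -0.39,"rz": 0.12,"gripper": 1},
    {"dx": -0.08,"dy": -0.48,"dz": 0.6,"rx": -0.415,"ry": -0.39,"rz": 0.12,"gripper": 1}
  ]
}}

```text
t: 1.1
eef_pos: [341.0, 342.9, 257.5]
eef_rot: [0.074, 1.288, -0.024]
force: [0.4, 1.2, 0.3]
opening: 85.5
```

Call:
{"op": "drive_tool", "data": {
  "steps": [
    {"dx": -0.03,"dy": -0.56,"dz": 0.54,"rx": -0.415,"ry": -0.39,"rz": 0.12,"gripper": 1},
    {"dx": -0.03,"dy": -0.56,"dz": 0.54,"rx": -0.415,"ry": -0.39,"rz": 0.12,"gripper": 1},
    {"dx": -0.03,"dy": -0.56,"dz": 0.54,"rx": -0.415,"ry": -0.39,"rz": 0.12,"gripper": 1},
    {"dx": -0.03,"dy": -0.56,"dz": 0.54,"rx": -0.415,"ry": -0.39,"rz": 0.12,"gripper": 1},
    {"dx": -0.03,"dy": -0.56,"dz": 0.54,"rx": -0.415,"ry": -0.39,"rz": 0.12,"gripper": 1}
  ]
}}

```text
t: 1.6
eef_pos: [415.7, 257.7, 285.2]
eef_rot: [-0.024, 1.148, 0.098]
force: [-0.2, 0.0, 0.4]
opening: 85.4
```

Call:
{"op": "drive_tool", "data": {
  "steps": [
    {"dx": 0.01,"dy": -0.63,"dz": 0.45,"rx": -0.415,"ry": -0.39,"rz": 0.12,"gripper": 1},
    {"dx": 0.01,"dy": -0.63,"dz": 0.45,"rx": -0.415,"ry": -0.39,"rz": 0.12,"gripper": 1},
    {"dx": 0.01,"dy": -0.63,"dz": 0.45,"rx": -0.415,"ry": -0.39,"rz": 0.12,"gripper": 1},
    {"dx": 0.01,"dy": -0.63,"dz": 0.45,"rx": -0.415,"ry": -0.39,"rz": 0.12,"gripper": 1},
    {"dx": 0.01,"dy": -0.63,"dz": 0.45,"rx": -0.415,"ry": -0.39,"rz": 0.12,"gripper": 1}
  ]
}}

```text
t: 2.1
eef_pos: [489.7, 172.6, 312.9]
eef_rot: [-0.12, 1.004, 0.217]
force: [-0.0, 0.7, 0.4]
opening: 85.5
```

```bash
cat >> h.py <<'E'
def wsave(fn):
    import pickle
    o=get_obs(); f=grab_frame('wrist'); f['pos'],f['rot']=o['eef_pos'],o['eef_rot']
    cv2.imwrite('pics/'+fn,f['pixels'][:,:,::-1]); pickle.dump(f,open('pics/'+fn+'.pkl','wb')); return f,cam(f,f['pos'],f['rot'])
E
python3 - <<'E'
from h import *
np.set_printoptions(precision=2,suppress=True)
f,c=wsave('w1.png');o=get_obs()
print(o['t'],o['eef_pos'],R.from_rotvec(o['eef_rot']).as_matrix()-frame(13.56,32),o['joints'],f['fx'],f['cx'],f['cy'],f['tool_from_camera'])
E
```

```text
2.15 [491.59 170.92 313.65] [[ 0.01 -0.   -0.  ]
 [ 0.   -0.    0.  ]
 [ 0.   -0.    0.01]] [ 0.05  0.    1.6   0.12  0.99 -1.79] 282.29325389918904 320.7678096496098 201.90327123041197 [[   0.      0.29   -0.96 -169.09]
 [   1.      0.      0.      0.41]
 [   0.     -0.96   -0.29  -73.89]
 [   0.      0.      0.      1.  ]]
```

View pics/w1.png

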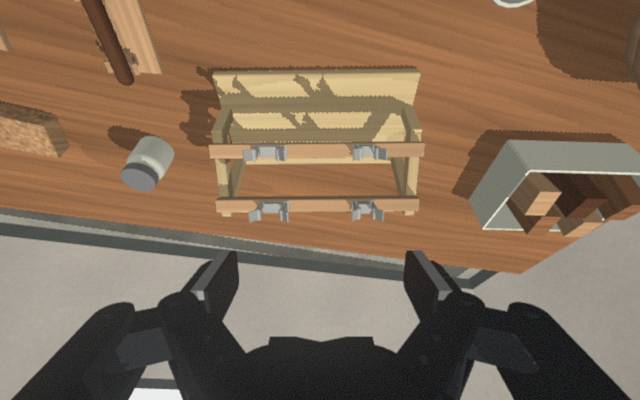

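```bash
cat >> h.py <<'E'
def crop(src,x0,y0,x1,y1,s,fn,st=10):
    a=cv2.imread('pics/'+src)
    c=cv2.resize(a[y0:y1,x0:x1],None,fx=s,fy=s,interpolation=cv2.INTER_CUBIC)
    for x in range(x0,x1,st): cv2.putText(c,str(x),((x-x0)*s,8),0,.3,(255,255,0),1); cv2.line(c,((x-x0)*s,10),((x-x0)*s,16),(255,255,0),1)
    for y in range(y0,y1,st): cv2.putText(c,str(y),(0,(y-y0)*s),0,.3,(255,255,0),1); cv2.line(c,(20,(y-y0)*s),(26,(y-y0)*s),(255,255,0),1)
    cv2.imwrite('pics/'+fn,c)
E
python3 - <<'E'
from h import *
crop('w1.png',240,135,400,225,5,'c3.png')
E
```

```text
(no output)
```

View pics/c3.png

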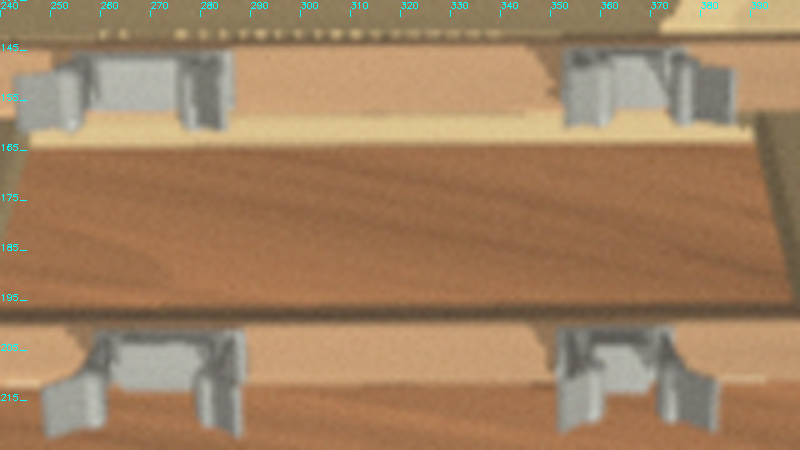

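Run:
```python
from h import *
np.set_printoptions(precision=1,suppress=True)
f=load('w1.png');c=cam(f,f['pos'],f['rot'])
M=frame(13.56,32);Z=-M[:,0];X=M[:,2];Y=M[:,1]
H0=np.array([590,195,150.])
def onplane(uv,h):
    o,d=ray(f,c,uv); t=(h-(o-H0)@Z)/(d@Z); P=o+t*d; return np.array([(P-H0)@X,(P-H0)@Y])
# home plane through height 150 at each: rails level so plane fixed up to shift in x; report rail lines
for nm,p,h in (('wideF',(267,152),-17),('wideR',(268.5,207),-17),('narF',(367.5,150.5),-12),('narR',(365,208.5),-12),
  ('rearRail L',(240,199.5),-26),('rearRail R',(400,197.5),-26),('frontL',(250,144.5),-26),('frontR',(390,143.5),-26)): print(nm,onplane(p,h))
```

```text
wideF [-29.  -69.4]
wideR [ 47.9 -71.6]
narF [-31.7  63.3]
narR [48.4 63.7]
rearRail L [  39.6 -113.5]
rearRail R [ 36.4 115.3]
frontL [-38.  -93.5]
frontR [-39.4  95.5]
```

Run:
```python
from h import *
np.set_printoptions(precision=1,suppress=True)
f=load('w1.png');c=cam(f,f['pos'],f['rot'])
M=frame(14.1,32);Z=-M[:,0];X=M[:,2];Y=M[:,1]; xh=np.array([Y[1],-Y[0],0])
H0=np.array([590,195,150.])
for it in range(8):
    def onplane(uv,h):
        o,d=ray(f,c,uv); t=(h-(o-H0)@Z)/(d@Z); P=o+t*d; return np.array([(P-H0)@X,(P-H0)@Y])
    q=np.array([onplane(p,h) for p,h in (((267,152),-17),((268.5,207),-17),((367.5,150.5),-12),((365,208.5),-12))])
    H0=H0+xh*q[:,0].mean()
print(H0,q)
W=H0+Y*q[:2,1].mean();N=H0+Y*q[2:,1].mean();print(W,N)
plan(W+70*Z,M,10,1)
```

```text
[601.8 198.  150. ] [[-39.1 -70.6]
 [ 39.2 -73.4]
 [-40.7  64.5]
 [ 40.6  64.3]]
[619.3 128.1 150. ] [586.1 260.4 150. ]
d [  91.8  -51.8 -104.3] turn deg [-0.4  0.4  0.3]
[{"dx": 0.431, "dy": -0.239, "dz": 0.031, "rx": -0.009, "ry": 0.009, "rz": 0.008, "gripper": 1}, {"dx": 0.431, "dy": -0.24, "dz": 0.031, "rx": -0.009, "ry": 0.009, "rz": 0.008, "gripper": 1}, {"dx": 0.431, "dy": -0.24, "dz": 0.031, "rx": -0.009, "ry": 0.009, "rz": 0.008, "gripper": 1}, {"dx": 0.431, "dy": -0.24, "dz": 0.031, "rx": -0.009, "ry": 0.009, "rz": 0.008, "gripper": 1}, {"dx": 0.431, "dy": -0.24, "dz": 0.031, "rx": -0.009, "ry": 0.009, "rz": 0.008, "gripper": 1}]
[{"dx": 0.431, "dy": -0.241, "dz": 0.031, "rx": -0.009, "ry": 0.009, "rz": 0.008, "gripper": 1}, {"dx": 0.43, "dy": -0.241, "dz": 0.031, "rx": -0.009, "ry": 0.009, "rz": 0.008, "gripper": 1}, {"dx": 0.43, "dy": -0.241, "dz": 0.031, "rx": -0.009, "ry": 0.009, "rz": 0.008, "gripper": 1}, {"dx": 0.43, "dy": -0.242, "dz": 0.031, "rx": -0.009, "ry": 0.009, "rz": 0.008, "gripper": 1}, {"dx": 0.43, "dy": -0.242, "dz": 0.032, "rx": -0.009, "ry": 0.009, "rz": 0.008, "gripper": 1}]
```

Call:
{"op": "drive_tool", "data": {
  "steps": [
    {"dx": 0.43,"dy": -0.24,"dz": 0.03,"gripper": 1},
    {"dx": 0.43,"dy": -0.24,"dz": 0.03,"gripper": 1},
    {"dx": 0.43,"dy": -0.24,"dz": 0.03,"gripper": 1},
    {"dx": 0.43,"dy": -0.24,"dz": 0.03,"gripper": 1},
    {"dx": 0.43,"dy": -0.24,"dz": 0.03,"gripper": 1}
  ]
}}

```text
schema error: expected keys dx, dy, dz, rx, ry, rz, gripper
```

Call:
{"op": "drive_tool", "data": {
  "steps": [
    {"dx": 0.43,"dy": -0.24,"dz": 0.03,"rx": -0.1,"ry": 0.1,"rz": 0.08,"gripper": 1},
    {"dx": 0.43,"dy": -0.24,"dz": 0.03,"gripper": 1},
    {"dx": 0.43,"dy": -0.24,"dz": 0.03,"gripper": 1},
    {"dx": 0.43,"dy": -0.24,"dz": 0.03,"gripper": 1},
    {"dx": 0.3,"dy": -0.2,"dz": 0.03,"gripper": 1}
  ]
}}

```text
schema error: expected keys dx, dy, dz, rx, ry, rz, gripper
```

Run:
```python
from h import *
np.set_printoptions(precision=2,suppress=True)
f,c=wsave('w2.png');o=get_obs()
print(o['t'],o['eef_pos'],R.from_rotvec(o['eef_rot']).as_matrix()-frame(14.1,32),o['joints'])
M=frame(14.1,32)
for H in ([619.3,128.1,150],[586.1,260.4,150]):
    print(proj(f,c,[np.array(H)+M[:,2]*x-M[:,0]*z for x,z in ((-40,25),(-40,-17),(40,25),(40,-17))]))
crop('w2.png',240,120,480,280,3,'c4.png')
```

```text
2.2 [490.42 171.68 313.  ] [[ 0.    0.01  0.  ]
 [-0.01  0.   -0.01]
 [ 0.    0.    0.  ]] [ 0.05  0.    1.6   0.11  0.99 -1.79]
[[261.14 153.69]
 [267.62 149.6 ]
 [265.41 216.01]
 [271.08 205.97]]
[[374.23 153.07]
 [368.79 149.03]
 [371.17 215.6 ]
 [366.35 205.58]]
```

View pics/c4.png

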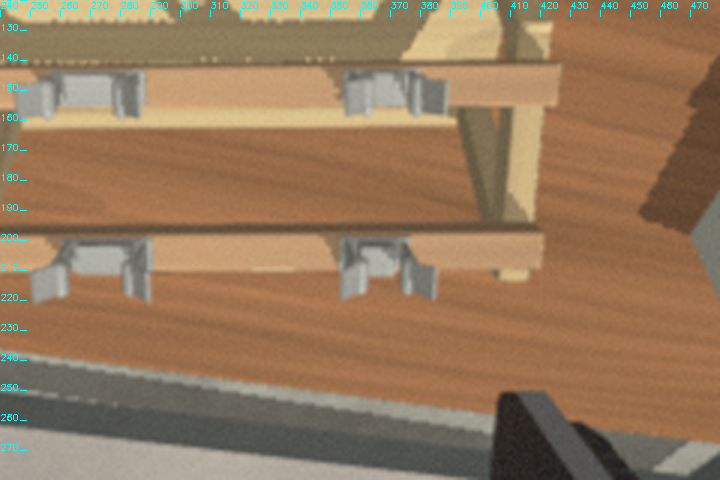

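All seven keys are required, so neither call moved the arm. I'll send them again in full.

Call:
{"op": "drive_tool", "data": {
  "steps": [
    {"dx": 0.43,"dy": -0.24,"dz": 0.03,"rx": 0,"ry": 0,"rz": 0,"gripper": 1},
    {"dx": 0.43,"dy": -0.24,"dz": 0.03,"rx": 0,"ry": 0,"rz": 0,"gripper": 1},
    {"dx": 0.43,"dy": -0.24,"dz": 0.03,"rx": 0,"ry": 0,"rz": 0,"gripper": 1},
    {"dx": 0.43,"dy": -0.24,"dz": 0.03,"rx": 0,"ry": 0,"rz": 0,"gripper": 1},
    {"dx": 0.43,"dy": -0.24,"dz": 0.03,"rx": 0,"ry": 0,"rz": 0,"gripper": 1}
  ]
}}

```text
t: 2.7
eef_pos: [535.6, 147.2, 259.4]
eef_rot: [-0.119, 1.005, 0.217]
force: [0.9, 0.6, -0.2]
opening: 85.3
```

Call:
{"op": "drive_tool", "data": {
  "steps": [
    {"dx": 0.43,"dy": -0.24,"dz": 0.03,"rx": -0.1,"ry": 0.1,"rz": 0.08,"gripper": 1},
    {"dx": 0.43,"dy": -0.24,"dz": 0.03,"rx": 0,"ry": 0,"rz": 0,"gripper": 1},
    {"dx": 0.43,"dy": -0.24,"dz": 0.03,"rx": 0,"ry": 0,"rz": 0,"gripper": 1},
    {"dx": 0.43,"dy": -0.24,"dz": 0.03,"rx": 0,"ry": 0,"rz": 0,"gripper": 1},
    {"dx": 0.3,"dy": -0.2,"dz": 0.03,"rx": 0,"ry": 0,"rz": 0,"gripper": 1}
  ]
}}

```text
t: 3.2
eef_pos: [578.6, 121.9, 210.3]
eef_rot: [-0.123, 1.012, 0.225]
force: [0.4, 0.2, -0.3]
opening: 85.5
```

Run:
```python
from h import *
np.set_printoptions(precision=2,suppress=True)
f,c=wsave('w3.png');o=get_obs()
print(o['t'],o['eef_pos'],R.from_rotvec(o['eef_rot']).as_matrix()-frame(14.1,32),o['joints'])
M=frame(14.1,32)
for H in ([619.3,128.1,150],[586.1,260.4,150]):
    print(proj(f,c,[np.array(H)+M[:,2]*x-M[:,0]*z for x,z in ((-40,25),(-40,-17),(40,25),(40,-17))]))
crop('w3.png',240,120,500,320,3,'c5.png')
```

```text
3.25 [579.01 121.32 209.39] [[-0.01  0.    0.  ]
 [-0.    0.   -0.  ]
 [-0.    0.   -0.01]] [-0.08  0.23  1.64  0.25  0.76 -2.03]
[[315.26 166.48]
 [316.09 158.97]
 [315.95 259.57]
 [316.62 239.35]]
[[491.46 166.18]
 [464.88 158.71]
 [475.54 259.29]
 [453.38 239.11]]
```

View pics/c5.png

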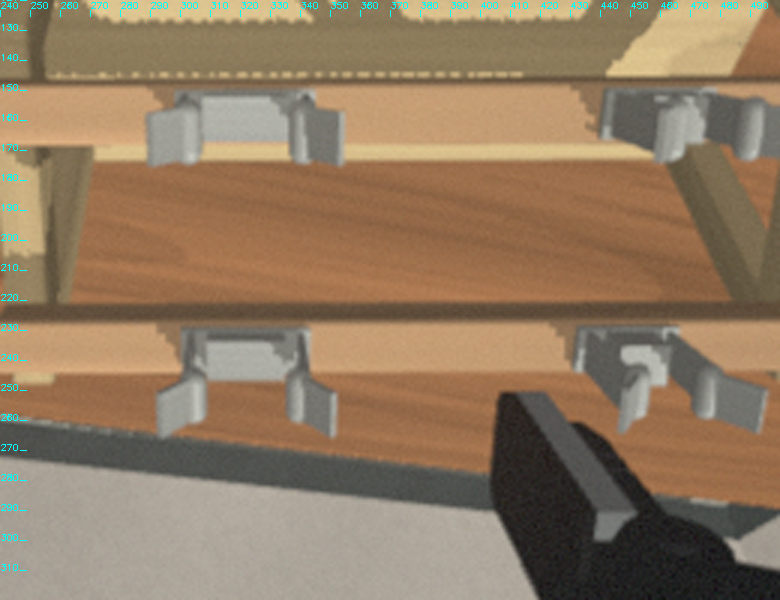

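```bash
cat >> h.py <<'E'
def planc(p,M,n,g,start=None):
    """like plan, but 5 equal rows per call, printed once per call"""
    o=get_obs(); p0,M0=(o['eef_pos'],R.from_rotvec(o['eef_rot']).as_matrix()) if start is None else start
    r=R.from_matrix(M0.T@M).as_rotvec(); A=np.array(p)-p0
    print('d',A.round(1),'turn',np.degrees(r).round(1))
    for k in range(n):
        Mi=M0@R.from_rotvec(r*(k+.4)/n).as_matrix()
        s=Mi.T@A/(5*n)/30; t=np.degrees(r)/(5*n)/4
        print(k,dict(zip(('dx','dy','dz','rx','ry','rz'),[round(float(v),3) for v in (*s,*t)])),'TOO BIG' if max(abs(np.r_[s,t]))>1 else '')
E
python3 - <<'E'
from h import *
np.set_printoptions(precision=2,suppress=True)
f=load('w3.png');c=cam(f,f['pos'],f['rot'])
Mt=R.from_rotvec(f['rot']).as_matrix(); print('tool yaw',np.degrees(np.arctan2(-Mt[0,1],Mt[1,1])))
M=frame(14.1,32);Z=-M[:,0];Y=M[:,1];X=M[:,2]
W=np.array([619.3,128.1,150])
for (u,v),x,z in (((321.7,166),-40,25),((322.2,258),40,25),((321.8,155),-40,-24),((322.2,236),40,-24)):
    o,d=ray(f,c,(u,v)); t=(z-(o-W)@Z)/(d@Z); P=o+t*d-W; print(P@X-x,P@Y)
M2=frame(-4.1)
planc([529,-272,170],M2,3,1)
E
```

```text
tool yaw 14.056711995005255
-0.3635598975189893 4.986082185906747
-1.47411983286473 5.343951818891533
-2.7362806109816233 5.262333006709294
-0.5709881029296398 5.607243712497295
d [ -50.  -393.3  -39.4] turn [17.6 31.4 -5.1]
0 {'dx': -0.063, 'dy': -0.835, 'dz': -0.289, 'rx': 0.294, 'ry': 0.523, 'rz': -0.085} 
1 {'dx': 0.008, 'dy': -0.861, 'dz': -0.207, 'rx': 0.294, 'ry': 0.523, 'rz': -0.085} 
2 {'dx': 0.063, 'dy': -0.876, 'dz': -0.111, 'rx': 0.294, 'ry': 0.523, 'rz': -0.085}
```

Call:
{"op": "drive_tool", "data": {
  "steps": [
    {"dx": -0.06,"dy": -0.83,"dz": -0.29,"rx": 0.29,"ry": 0.52,"rz": -0.085,"gripper": 1},
    {"dx": -0.06,"dy": -0.83,"dz": -0.29,"rx": 0.29,"ry": 0.52,"rz": -0.085,"gripper": 1},
    {"dx": -0.06,"dy": -0.83,"dz": -0.29,"rx": 0.29,"ry": 0.52,"rz": -0.085,"gripper": 1},
    {"dx": -0.06,"dy": -0.83,"dz": -0.29,"rx": 0.29,"ry": 0.52,"rz": -0.085,"gripper": 1},
    {"dx": -0.06,"dy": -0.83,"dz": -0.29,"rx": 0.29,"ry": 0.52,"rz": -0.085,"gripper": 1}
  ]
}}

```text
t: 3.75
eef_pos: [561.4, -9.0, 198.3]
eef_rot: [-0.067, 1.199, 0.136]
force: [-0.2, 0.7, -0.5]
opening: 85.4
```

Call:
{"op": "drive_tool", "data": {
  "steps": [
    {"dx": 0.01,"dy": -0.86,"dz": -0.21,"rx": 0.29,"ry": 0.52,"rz": -0.085,"gripper": 1},
    {"dx": 0.01,"dy": -0.86,"dz": -0.21,"rx": 0.29,"ry": 0.52,"rz": -0.085,"gripper": 1},
    {"dx": 0.01,"dy": -0.86,"dz": -0.21,"rx": 0.29,"ry": 0.52,"rz": -0.085,"gripper": 1},
    {"dx": 0.01,"dy": -0.86,"dz": -0.21,"rx": 0.29,"ry": 0.52,"rz": -0.085,"gripper": 1},
    {"dx": 0.01,"dy": -0.86,"dz": -0.21,"rx": 0.29,"ry": 0.52,"rz": -0.085,"gripper": 1}
  ]
}}

```text
t: 4.25
eef_pos: [544.8, -140.1, 184.8]
eef_rot: [-0.009, 1.384, 0.043]
force: [-0.5, 0.4, 0.5]
opening: 85.4
```

Call:
{"op": "drive_tool", "data": {
  "steps": [
    {"dx": 0.06,"dy": -0.87,"dz": -0.11,"rx": 0.29,"ry": 0.52,"rz": -0.085,"gripper": 1},
    {"dx": 0.06,"dy": -0.87,"dz": -0.11,"rx": 0.29,"ry": 0.52,"rz": -0.085,"gripper": 1},
    {"dx": 0.06,"dy": -0.87,"dz": -0.11,"rx": 0.29,"ry": 0.52,"rz": -0.085,"gripper": 1},
    {"dx": 0.06,"dy": -0.87,"dz": -0.11,"rx": 0.29,"ry": 0.52,"rz": -0.085,"gripper": 1},
    {"dx": 0.06,"dy": -0.87,"dz": -0.11,"rx": 0.29,"ry": 0.52,"rz": -0.085,"gripper": 1}
  ]
}}

```text
t: 4.75
eef_pos: [528.8, -270.2, 172.2]
eef_rot: [0.053, 1.566, -0.054]
force: [-0.1, 0.0, -0.8]
opening: 85.5
```

Run:
```python
from h import *
np.set_printoptions(precision=2,suppress=True)
f,c=wsave('w4.png');o=get_obs()
print(o['t'],o['eef_pos'],R.from_rotvec(o['eef_rot']).as_matrix()-frame(-4.1),o['joints'])
M=frame(-4.1)
print(proj(f,c,[np.array([529,-272,47])+M[:,2]*x for x in (70,0,-70,-129)]))
crop('w4.png',200,0,440,250,3,'c6.png')
```

```text
4.8 [ 528.49 -273.76  171.44] [[ 0. -0.  0.]
 [-0.  0.  0.]
 [ 0. -0.  0.]] [-0.68  0.48  1.23 -0.    1.43 -2.18]
[[318.8  247.42]
 [318.89 188.1 ]
 [318.99 120.15]
 [319.09  54.7 ]]
```

View pics/c6.png

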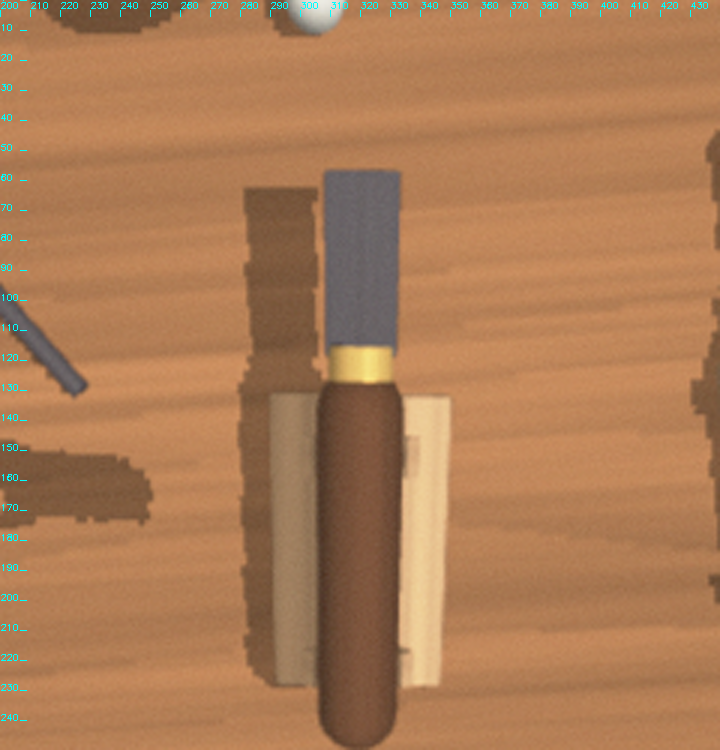

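Rasp as seen from the wrist: butt at (319,249) and blade tip at (321,57), within about 2 px of the prediction. I'll descend with small corrections.

Call:
{"op": "drive_tool", "data": {
  "steps": [
    {"dx": 0.6,"dy": 0.02,"dz": 0.02,"rx": 0,"ry": 0,"rz": 0,"gripper": 0.4},
    {"dx": 0.8,"dy": 0.02,"dz": 0.02,"rx": 0,"ry": 0,"rz": 0,"gripper": 0.4},
    {"dx": 0.8,"dy": 0.02,"dz": 0.02,"rx": 0,"ry": 0,"rz": 0,"gripper": 0.4},
    {"dx": 0.7,"dy": 0.0,"dz": 0.02,"rx": 0,"ry": 0,"rz": 0,"gripper": 0.4},
    {"dx": 0.5,"dy": 0.0,"dz": 0,"rx": 0,"ry": 0,"rz": 0,"gripper": 0.4}
  ]
}}

```text
t: 5.3
eef_pos: [531.8, -267.2, 68.8]
eef_rot: [0.053, 1.566, -0.052]
force: [-0.0, -0.1, -1.0]
opening: 59.8
```

Call:
{"op": "drive_tool", "data": {
  "steps": [
    {"dx": 0.5,"dy": 0,"dz": 0,"rx": 0,"ry": 0,"rz": 0,"gripper": 0.4},
    {"dx": 0.4,"dy": 0,"dz": 0,"rx": 0,"ry": 0,"rz": 0,"gripper": 0.4},
    {"dx": 0.3,"dy": 0,"dz": 0,"rx": 0,"ry": 0,"rz": 0,"gripper": 0.4},
    {"dx": 0.15,"dy": 0,"dz": 0,"rx": 0,"ry": 0,"rz": 0,"gripper": 0.4},
    {"dx": 0,"dy": 0,"dz": 0,"rx": 0,"ry": 0,"rz": 0,"gripper": 0.4}
  ]
}}

```text
t: 5.8
eef_pos: [532.1, -267.6, 29.4]
eef_rot: [0.053, 1.565, -0.053]
force: [-0.7, -0.9, 0.3]
opening: 59.8
```

Call:
{"op": "drive_tool", "data": {
  "steps": [
    {"dx": 0,"dy": 0,"dz": 0,"rx": 0,"ry": 0,"rz": 0,"gripper": -1},
    {"dx": 0,"dy": 0,"dz": 0,"rx": 0,"ry": 0,"rz": 0,"gripper": -1},
    {"dx": 0,"dy": 0,"dz": 0,"rx": 0,"ry": 0,"rz": 0,"gripper": -1},
    {"dx": 0,"dy": 0,"dz": 0,"rx": 0,"ry": 0,"rz": 0,"gripper": -1},
    {"dx": 0,"dy": 0,"dz": 0,"rx": 0,"ry": 0,"rz": 0,"gripper": -1}
  ],
  "newtons": 80
}}

```text
t: 6.3
eef_pos: [534.7, -270.9, 34.5]
eef_rot: [0.046, 1.556, -0.059]
force: [-2.6, -3.8, 25.3]
opening: 0.1
```

Run:
```python
from h import *
o=get_obs(); print(o['t'],o['eef_pos'],o['force'],o['opening'])
f,c=wsave('w5.png'); o=get_obs(); print(o['eef_pos'],o['force'],o['opening'])
s=save('scene','s5.png')
a=cv2.imread('pics/w5.png');b=cv2.imread('pics/s5.png')[160:280,200:400]
b=cv2.resize(b,(640,384)); a=cv2.resize(a,(480,300));
cv2.imwrite('pics/m5.png',np.vstack([np.hstack([a,np.zeros((300,160,3),np.uint8)]),b])[:600] if 0 else np.vstack([cv2.resize(a,(320,200)),cv2.resize(b,(320,200))]).repeat(2,0).repeat(2,1)[:800] if 0 else np.hstack([cv2.resize(a,(400,250)),cv2.resize(b,(400,250))]))
```

```text
6.3 [ 534.74598412 -270.92350199   34.54943806] [-2.55970769 -3.78566859 25.30702853] 0.08265974633727985
[ 534.74324789 -270.93848593   34.5579862 ] [-2.95736929 -3.89650394 26.2075473 ] 0.16405416577634516
```

View pics/m5.png

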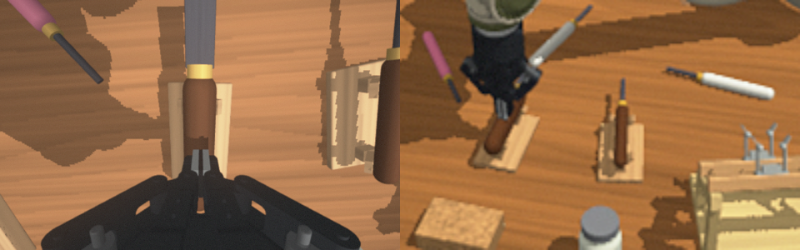

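Run:
```python
from h import *
np.set_printoptions(precision=1,suppress=True)
f=load('w5.png');c=cam(f,f['pos'],f['rot']); M=frame(-4.1)
print('rasp at rest px (butt, mid, handle front, tip)',proj(f,c,[np.array([531,-271,47])+M[:,2]*x for x in (70,0,-70,-129)]))
print('tcp px',proj(f,c,[f['pos']]))
a=cv2.imread('pics/w5.png')[60:330,230:410];b=cv2.imread('pics/s5.png')[165:255,235:335]
cv2.imwrite('pics/m6.png',np.hstack([cv2.resize(a,(400,600),interpolation=2),cv2.resize(b,(400,360),interpolation=2) if 0 else cv2.copyMakeBorder(cv2.resize(b,(400,360),interpolation=2),0,240,0,0,0)]))
```

```text
rasp at rest px (butt, mid, handle front, tip) [[319.3 332.7]
 [319.5 238.1]
 [319.8 116.7]
 [320.2 -16.2]]
tcp px [[320.3 235.2]]
```

View pics/m6.png

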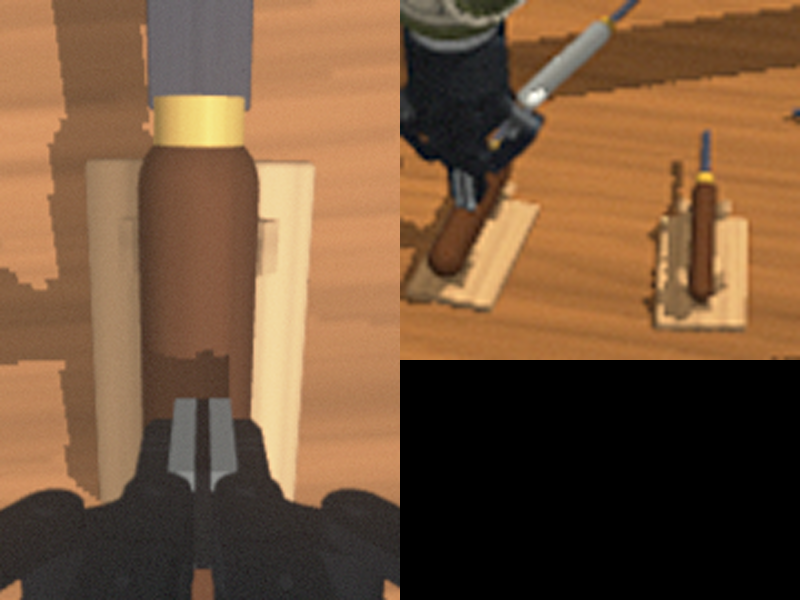

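Run:
```python
from h import *
np.set_printoptions(precision=1,suppress=True)
s=load('s5.png');c=cam(s); M=frame(-4.1)
print('tcp in scene',proj(s,c,[f for f in (np.array([534.7,-270.9,34.5]),np.array([534.7,-270.9,62]))]))
print('rasp butt z47/z37',proj(s,c,[np.array([531,-271,z])+M[:,2]*x for z in (47,37) for x in (70,-70)]))
a=load('top0.png')
s0=load('scene0.png')['pixels'];s5=s['pixels']
# rasp butt: compare images before/after around it
d=np.abs(s0.astype(int)-s5).sum(2)[215:245,235:265]
print(d.max(1)); 
for im in (s0,s5):
    m=(im[:,:,0]<125)&(im[:,:,0]>im[:,:,2]*1.7)&(im[:,:,0]>60)
    print(''.join('\n'+''.join('#' if v else '.' for v in r) for r in m[205:245,235:275]))
```

```text
tcp in scene [[252.3 221.4]
 [251.6 215. ]]
rasp butt z47/z37 [[244.6 232.9]
 [259.5 203.5]
 [244.8 235.2]
 [259.7 205.8]]
[143 178  84  45  34 110 161 141 155 137 151 156 116  30  19  27  19  19
  17  79  62  20  18  50  38  21  21  22  20  29]

.................###########............
.................###########............
.................###########............
................############............
................###########.............
...............############.............
..............############..............
..............############..............
.............#############..............
...........###############..............
...........##############...............
...........##############...............
..........##############................
.........###############................
.........##############.................
.........############...................
........#############...................
........############....................
......##############....................
......#############.....................
.....##############..............
[... 1727 characters left out ...]
...
....##############......................
...##############.......................
...##.#.#########.......................
..###..#.########.......................
..##...#..#######.......................
.###....#.....##........................
.##......######.........................
###........####.........................
##......................................
##......................................
####.##.................................
#########...............................
..######.####...........................
.............#####......................
...................###..................
........................................
........................................
```

The rasp has not moved: its butt is at the same pixels as before. The fingers shut on top of its handle. Both the contact height (tips at about 62 mm while the TCP reads 34.5) and the finger pixels in the wrist images (v≈240 and 251, where the stated geometry predicts 220–227) show the real fingertips sit about 28 mm behind the reported TCP. I'll back off, open and go about 30 mm deeper.

Call:
{"op": "drive_tool", "data": {
  "steps": [
    {"dx": -0.5,"dy": 0,"dz": 0,"rx": 0,"ry": 0,"rz": 0,"gripper": -1},
    {"dx": -0.7,"dy": 0,"dz": 0,"rx": 0,"ry": 0,"rz": 0,"gripper": -1},
    {"dx": -0.8,"dy": 0,"dz": 0,"rx": 0,"ry": 0,"rz": 0,"gripper": 0.4},
    {"dx": -0.3,"dy": 0,"dz": 0,"rx": 0,"ry": 0,"rz": 0,"gripper": 0.4},
    {"dx": 0,"dy": 0,"dz": 0,"rx": 0,"ry": 0,"rz": 0,"gripper": 0.4}
  ]
}}

```text
t: 6.9
eef_pos: [532.2, -267.9, 99.8]
eef_rot: [0.051, 1.563, -0.054]
force: [0.9, -0.6, -0.0]
opening: 43.3
```

Call:
{"op": "drive_tool", "data": {
  "steps": [
    {"dx": 0,"dy": 0,"dz": 0,"rx": 0,"ry": 0,"rz": 0,"gripper": 0.4},
    {"dx": 0,"dy": 0,"dz": 0,"rx": 0,"ry": 0,"rz": 0,"gripper": 0.4},
    {"dx": 0,"dy": 0,"dz": 0,"rx": 0,"ry": 0,"rz": 0,"gripper": 0.4},
    {"dx": 0,"dy": 0,"dz": 0,"rx": 0,"ry": 0,"rz": 0,"gripper": 0.4},
    {"dx": 0,"dy": 0,"dz": 0,"rx": 0,"ry": 0,"rz": 0,"gripper": 0.4}
  ]
}}

```text
t: 7.4
eef_pos: [531.7, -267.5, 98.4]
eef_rot: [0.053, 1.565, -0.053]
force: [-0.1, 0.4, -0.3]
opening: 59.7
```

Run:
```python
from h import *
np.set_printoptions(precision=1,suppress=True)
f,c=wsave('w7.png'); o=get_obs(); print(o['t'],o['eef_pos'],o['force'],o['opening'],f['pos'])
M=frame(-4.1); print(np.degrees(R.from_matrix(R.from_rotvec(o['eef_rot']).as_matrix().T@M).as_rotvec()))
a=f['pixels'].astype(int); m=(a[:,:,0]>180)&(a[:,:,1]>140)&(a[:,:,2]<130)&(a[:,:,0]-a[:,:,2]>90)
m=m.astype(np.uint8); n,l,st,ce=cv2.connectedComponentsWithStats(m)
print([(st[i],ce[i]) for i in range(1,n) if st[i][4]>80])
print(proj(f,c,[np.array([531,-271,47])+M[:,2]*x for x in (0,-70,-74,-129)]))
```

```text
7.45 [ 531.7 -267.5   98.5] [-0.6  1.  -0.1] 59.709886189214814 [ 531.7 -267.5   98.4]
[ 0.3  0.3 -0. ]
[(array([334,  53, 109,  21, 854], dtype=int32), array([380. ,  62.9])), (array([334,  70, 137,  18, 831], dtype=int32), array([400.1,  78.3])), (array([536,  89,  16,  16, 189], dtype=int32), array([543.9,  97.3])), (array([426,  93,  40,  10, 157], dtype=int32), array([444.7,  97.1])), (array([361,  98,  64,   8, 165], dtype=int32), array([395. , 100.9])), (array([ 304,  105,  136,   23, 1400], dtype=int32), array([361.3, 115.5])), (array([ 194,  115,   75,   21, 1043], dtype=int32), array([231.7, 124.8])), (array([ 343,  118,  121,   59, 3527], dtype=int32), array([402.7, 146.8])), (array([168, 121,  25,  16, 222], dtype=int32), array([178.5, 129.9])), (array([176, 138,  90,  19, 807], dtype=int32), array([230.1, 146.9])), (array([350, 229,  86,  17, 492], dtype=int32), array([384.2, 236.7])), (array([210, 245,  38,   9, 142], dtype=int32), array([230.1, 249.5])), (array([263, 289, 117,  13, 579], dtype=int32), array([320.2, 294.4])), (array([505, 302,  33,   5,  90], dtype=int32), array([521.4, 304.3]))]
[[316.1 209.3]
 [316.  120.7]
 [316.  115.1]
 [316.   31.4]]
```

Run:
```python
from h import *
np.set_printoptions(precision=1,suppress=True)
for fn in ('w4.png','w7.png'):
    f=load(fn); c=cam(f,f['pos'],f['rot']); a=f['pixels'].astype(int); print(fn,f['pos'],get_obs()['eef_pos'])
    # dark brown handle and blue-grey blade extents per row
    for v in range(40,215,15):
        r=a[v]; br=(r[:,0]<135)&(r[:,0]-r[:,2]>25)&(r[:,0]>50)&(r[:,1]<85); bl=(abs(r[:,0]-r[:,2])<25)&(r.sum(1)<400)&(r.sum(1)>200)
        for nm,m in (('h',br),('b',bl)):
            i=np.where(m[295:345])[0]+295
            if len(i)>15:
                w=i.max()-i.min()+1; u=(i.max()+i.min())/2; print(v,nm,u,w,onz(f,c,(u,v),47))
```

```text
w4.png [ 528.8 -270.2  172.2] [ 531.7 -267.5   98.5]
70 b 320.5 24 [ 413.5 -262.4   47. ]
85 b 320.0 23 [ 426.7 -263.7   47. ]
100 b 320.0 23 [ 440.3 -264.7   47. ]
130 h 317.5 30 [ 468.6 -269.2   47. ]
145 h 319.0 29 [ 483.6 -268.7   47. ]
160 h 319.5 28 [ 499.  -269.3   47. ]
175 h 319.0 27 [ 514.8 -270.9   47. ]
190 h 319.0 27 [ 531.1 -272.    47. ]
205 h 319.0 27 [ 548.  -273.2   47. ]
w7.png [ 531.7 -267.5   98.4] [ 531.7 -267.5   98.5]
40 b 316.0 33 [ 407.6 -262.1   47. ]
55 b 316.0 33 [ 416.9 -262.8   47. ]
70 b 316.0 33 [ 426.6 -263.5   47. ]
85 b 315.5 32 [ 436.4 -264.6   47. ]
100 b 315.5 32 [ 446.6 -265.3   47. ]
130 h 314.5 34 [ 467.9 -267.6   47. ]
145 h 315.0 37 [ 479.  -268.1   47. ]
160 h 315.0 39 [ 490.5 -268.9   47. ]
175 h 315.0 37 [ 502.4 -269.8   47. ]
190 h 314.5 36 [ 514.6 -271.1   47. ]
205 h 314.5 36 [ 527.2 -272.    47. ]
```

Call:
{"op": "drive_tool", "data": {
  "steps": [
    {"dx": 0.5,"dy": -0.15,"dz": -0.02,"rx": 0.08,"ry": 0,"rz": 0,"gripper": 0.4},
    {"dx": 0.7,"dy": 0,"dz": 0,"rx": 0,"ry": 0,"rz": 0,"gripper": 0.4},
    {"dx": 0.7,"dy": 0,"dz": 0,"rx": 0,"ry": 0,"rz": 0,"gripper": 0.4},
    {"dx": 0.5,"dy": 0,"dz": 0,"rx": 0,"ry": 0,"rz": 0,"gripper": 0.4},
    {"dx": 0.3,"dy": 0,"dz": 0,"rx": 0,"ry": 0,"rz": 0,"gripper": 0.4}
  ]
}}

```text
t: 7.95
eef_pos: [530.9, -271.8, 16.4]
eef_rot: [0.057, 1.566, -0.056]
force: [0.2, 0.2, 0.1]
opening: 59.8
```

Call:
{"op": "drive_tool", "data": {
  "steps": [
    {"dx": 0.3,"dy": 0,"dz": 0,"rx": 0,"ry": 0,"rz": 0,"gripper": 0.4},
    {"dx": 0.2,"dy": 0,"dz": 0,"rx": 0,"ry": 0,"rz": 0,"gripper": 0.4},
    {"dx": 0.15,"dy": 0,"dz": 0,"rx": 0,"ry": 0,"rz": 0,"gripper": 0.4},
    {"dx": 0,"dy": 0,"dz": 0,"rx": 0,"ry": 0,"rz": 0,"gripper": 0.4},
    {"dx": 0,"dy": 0,"dz": 0,"rx": 0,"ry": 0,"rz": 0,"gripper": 0.4}
  ]
}}

```text
t: 8.45
eef_pos: [531.6, -272.2, -1.5]
eef_rot: [0.056, 1.564, -0.057]
force: [0.3, -0.2, 0.7]
opening: 59.9
```

Call:
{"op": "drive_tool", "data": {
  "steps": [
    {"dx": 0,"dy": 0,"dz": 0,"rx": 0,"ry": 0,"rz": 0,"gripper": -1},
    {"dx": 0,"dy": 0,"dz": 0,"rx": 0,"ry": 0,"rz": 0,"gripper": -1},
    {"dx": 0,"dy": 0,"dz": 0,"rx": 0,"ry": 0,"rz": 0,"gripper": -1},
    {"dx": 0,"dy": 0,"dz": 0,"rx": 0,"ry": 0,"rz": 0,"gripper": -1},
    {"dx": 0,"dy": 0,"dz": 0,"rx": 0,"ry": 0,"rz": 0,"gripper": -1}
  ],
  "newtons": 80
}}

```text
t: 8.95
eef_pos: [531.6, -272.3, -1.2]
eef_rot: [0.056, 1.564, -0.058]
force: [-2.3, -0.2, 5.5]
opening: 28.2
```

Call:
{"op": "drive_tool", "data": {
  "steps": [
    {"dx": -0.5,"dy": 0,"dz": 0,"rx": 0,"ry": 0,"rz": 0,"gripper": -1},
    {"dx": -0.9,"dy": 0,"dz": 0,"rx": 0,"ry": 0,"rz": 0,"gripper": -1},
    {"dx": -1,"dy": 0,"dz": 0,"rx": 0,"ry": 0,"rz": 0,"gripper": -1},
    {"dx": -1,"dy": 0,"dz": 0,"rx": 0,"ry": 0,"rz": 0,"gripper": -1},
    {"dx": -1,"dy": 0,"dz": 0,"rx": 0,"ry": 0,"rz": 0,"gripper": -1}
  ]
}}

```text
t: 9.45
eef_pos: [530.4, -271.8, 131.0]
eef_rot: [0.057, 1.565, -0.057]
force: [-0.3, 1.4, -1.9]
opening: 27.9
```

Run:
```python
from h import *
o=get_obs();print(o['t'],o['eef_pos'],o['force'],o['opening'])
M=frame(14.1,32);W=np.array([616.9,132.9,150])
planc(W-M[:,0]*(60-48.2),M,4,-1)
```

```text
9.45 [ 530.41317981 -271.75639539  131.00455937] [-0.25570701  1.35249803 -1.94824906] 27.92698648511276
d [ 80.4 403.1  29. ] turn [-17.8 -31.5   5.1]
0 {'dx': -0.036, 'dy': 0.677, 'dz': 0.109, 'rx': -0.222, 'ry': -0.393, 'rz': 0.064} 
1 {'dx': -0.003, 'dy': 0.667, 'dz': 0.163, 'rx': -0.222, 'ry': -0.393, 'rz': 0.064} 
2 {'dx': 0.038, 'dy': 0.652, 'dz': 0.212, 'rx': -0.222, 'ry': -0.393, 'rz': 0.064} 
3 {'dx': 0.084, 'dy': 0.633, 'dz': 0.254, 'rx': -0.222, 'ry': -0.393, 'rz': 0.064}
```

Call:
{"op": "drive_tool", "data": {
  "steps": [
    {"dx": -0.08,"dy": 0.68,"dz": 0.11,"rx": -0.22,"ry": -0.39,"rz": 0.064,"gripper": -1},
    {"dx": -0.08,"dy": 0.68,"dz": 0.11,"rx": -0.22,"ry": -0.39,"rz": 0.064,"gripper": -1},
    {"dx": -0.08,"dy": 0.68,"dz": 0.11,"rx": -0.22,"ry": -0.39,"rz": 0.064,"gripper": -1},
    {"dx": -0.08,"dy": 0.68,"dz": 0.11,"rx": -0.22,"ry": -0.39,"rz": 0.064,"gripper": -1},
    {"dx": -0.08,"dy": 0.68,"dz": 0.11,"rx": -0.22,"ry": -0.39,"rz": 0.064,"gripper": -1}
  ]
}}

```text
t: 9.95
eef_pos: [550.7, -169.3, 143.8]
eef_rot: [0.009, 1.427, 0.018]
force: [-0.1, 0.1, -1.2]
opening: 27.9
```

Call:
{"op": "drive_tool", "data": {
  "steps": [
    {"dx": -0.04,"dy": 0.67,"dz": 0.16,"rx": -0.22,"ry": -0.39,"rz": 0.064,"gripper": -1},
    {"dx": -0.04,"dy": 0.67,"dz": 0.16,"rx": -0.22,"ry": -0.39,"rz": 0.064,"gripper": -1},
    {"dx": -0.04,"dy": 0.67,"dz": 0.16,"rx": -0.22,"ry": -0.39,"rz": 0.064,"gripper": -1},
    {"dx": -0.04,"dy": 0.67,"dz": 0.16,"rx": -0.22,"ry": -0.39,"rz": 0.064,"gripper": -1},
    {"dx": -0.04,"dy": 0.67,"dz": 0.16,"rx": -0.22,"ry": -0.39,"rz": 0.064,"gripper": -1}
  ]
}}

```text
t: 10.45
eef_pos: [569.2, -68.2, 156.6]
eef_rot: [-0.037, 1.289, 0.089]
force: [0.5, 0.5, -1.8]
opening: 28.0
```

Call:
{"op": "drive_tool", "data": {
  "steps": [
    {"dx": 0.04,"dy": 0.65,"dz": 0.21,"rx": -0.22,"ry": -0.39,"rz": 0.064,"gripper": -1},
    {"dx": 0.04,"dy": 0.65,"dz": 0.21,"rx": -0.22,"ry": -0.39,"rz": 0.064,"gripper": -1},
    {"dx": 0.04,"dy": 0.65,"dz": 0.21,"rx": -0.22,"ry": -0.39,"rz": 0.064,"gripper": -1},
    {"dx": 0.04,"dy": 0.65,"dz": 0.21,"rx": -0.22,"ry": -0.39,"rz": 0.064,"gripper": -1},
    {"dx": 0.04,"dy": 0.65,"dz": 0.21,"rx": -0.22,"ry": -0.39,"rz": 0.064,"gripper": -1}
  ]
}}

```text
t: 10.95
eef_pos: [589.0, 32.2, 163.3]
eef_rot: [-0.081, 1.15, 0.158]
force: [-0.1, 0.8, -2.4]
opening: 27.9
```

Call:
{"op": "drive_tool", "data": {
  "steps": [
    {"dx": 0.08,"dy": 0.7,"dz": 0.27,"rx": -0.22,"ry": -0.39,"rz": 0.064,"gripper": -1},
    {"dx": 0.08,"dy": 0.7,"dz": 0.27,"rx": -0.22,"ry": -0.39,"rz": 0.064,"gripper": -1},
    {"dx": 0.08,"dy": 0.7,"dz": 0.26,"rx": -0.22,"ry": -0.39,"rz": 0.064,"gripper": -1},
    {"dx": 0.08,"dy": 0.63,"dz": 0.25,"rx": -0.22,"ry": -0.39,"rz": 0.064,"gripper": -1},
    {"dx": 0.08,"dy": 0.3,"dz": 0.2,"rx": -0.22,"ry": -0.39,"rz": 0.064,"gripper": -1}
  ]
}}

```text
t: 11.45
eef_pos: [609.5, 129.5, 170.7]
eef_rot: [-0.124, 1.01, 0.225]
force: [-0.2, 0.3, -1.2]
opening: 27.9
```

Call:
{"op": "drive_tool", "data": {
  "steps": [
    {"dx": 0,"dy": 0,"dz": 0,"rx": 0,"ry": 0,"rz": 0,"gripper": -1},
    {"dx": 0,"dy": 0,"dz": 0,"rx": 0,"ry": 0,"rz": 0,"gripper": -1},
    {"dx": 0,"dy": 0,"dz": 0,"rx": 0,"ry": 0,"rz": 0,"gripper": -1},
    {"dx": 0,"dy": 0,"dz": 0,"rx": 0,"ry": 0,"rz": 0,"gripper": -1},
    {"dx": 0,"dy": 0,"dz": 0,"rx": 0,"ry": 0,"rz": 0,"gripper": -1}
  ]
}}

```text
t: 11.95
eef_pos: [610.1, 126.7, 170.6]
eef_rot: [-0.122, 1.011, 0.222]
force: [-0.1, -0.1, -1.7]
opening: 28.3
```

```bash
cat >> h.py <<'E'
def rel(H,M,a):
    """held axis point (a mm behind TCP) in home frame x,y,z and turn error"""
    o=get_obs(); T=R.from_rotvec(o['eef_rot']).as_matrix(); P=o['eef_pos']-T[:,0]*a-np.array(H)
    print('t',o['t'],'home xyz',(P@np.c_[M[:,2],M[:,1],-M[:,0]]).round(1),'turn to go',np.degrees(R.from_matrix(T.T@M).as_rotvec()).round(2),'F',o['force'].round(1),'open',round(o['opening'],1),'q',o['joints'].round(2))
E
python3 - <<'E'
from h import *
M=frame(14.1,32);rel([616.9,132.9,150],M,48.2)
wsave('w8.png'); crop('w8.png',200,60,440,260,3,'c8.png')
E
```

```text
t 11.95 home xyz [ 4.3 -4.3 69.9] turn to go [-0.19 -0.23  0.06] F [-0.1 -0.1 -1.7] open 28.3 q [-0.06  0.33  1.63  0.26  0.67 -2.03]
```

Call:
{"op": "drive_tool", "data": {
  "steps": [
    {"dx": 0.2,"dy": 0.14,"dz": -0.1,"rx": -0.05,"ry": -0.05,"rz": 0,"gripper": -1},
    {"dx": 0.2,"dy": 0,"dz": 0,"rx": 0,"ry": 0,"rz": 0,"gripper": -1},
    {"dx": 0,"dy": 0,"dz": 0,"rx": 0,"ry": 0,"rz": 0,"gripper": -1},
    {"dx": 0,"dy": 0,"dz": 0,"rx": 0,"ry": 0,"rz": 0,"gripper": -1},
    {"dx": 0,"dy": 0,"dz": 0,"rx": 0,"ry": 0,"rz": 0,"gripper": -1}
  ]
}}

```text
t: 12.5
eef_pos: [612.8, 132.1, 158.9]
eef_rot: [-0.126, 1.007, 0.224]
force: [-0.9, 0.3, -0.3]
opening: 28.0
```

```bash
cat >> h.py <<'E'
def ascii(fn,u0,u1,v0,v1,sv=3):
    a=load(fn)['pixels'].astype(int)[:, u0:u1]
    for v in range(v0,v1,sv):
        r=a[v]; sat=r.max(1)-r.min(1); L=r.sum(1)/3
        print(v,''.join('G' if s<28 and 75<l<225 else ('k' if l<45 else ('h' if (p[0]<140 and p[0]-p[2]>20) else ('y' if p[0]>190 and p[2]<150 else '.'))) for s,l,p in zip(sat,L,r)))
E
python3 - <<'E'
from h import *
M=frame(14.1,32);rel([616.9,132.9,150],M,48.2)
f,c=wsave('w9.png'); H=np.array([616.9,132.9,150])
print(proj(f,c,[H+M[:,2]*x+M[:,1]*y-M[:,0]*25 for x in (-40,40) for y in (-27,27)]))
ascii('w9.png',265,377,100,250,5)
E
```

```text
t 12.5 home xyz [ 1.2  0.3 57.9] turn to go [ 0.04 -0.02  0.04] F [-0.9  0.3 -0.3] open 28.0 q [-0.05  0.34  1.64  0.26  0.63 -2.03]
[[271.13720307 178.18599666]
 [368.42530078 178.26340134]
 [277.44286511 301.48823095]
 [362.23698738 301.59632958]]
100 ..........................y.GG.GGGGGGG.G.GGGGG.GG..GGGGG..G..G.GGG..G.GGG.GGG..GGGGGGGGy..............y....y....
105 ............................G.GGGGG...GGGGGGG.GGGGG..G.....GGG.GG..GGG.G.GGGGGG.GGGGGGhy.........y............y.
110 ............................G.Gh..............................................hhhhhG...y.......y................
115 ............................y.................................................hhhhhhGh..y....y...yyyy...........
120 ..............................y...............................................hhhhh.............................
125 ..yyy...yyyy...yy....yyy....yyy..............................................hhhhhh.............................
130 ..............................................................................hhhhh.............................
135 ...........................
[... 1959 characters left out ...]
20 ..........yyyyyyyyyyyyy.hhhhhhhhhhhhhhhhhhhhhhhhhhhhhhhhhhhhhhhhhhhhhhhhhhhhhhhhhhhhhhhhh..yy.yy....yyyyyyyyyyyy
225 ........................hhhhhhhhhhhhhhhhhhhhhhhhhhhhhhhhhhhhhhhhhhhhhhhhhhhhhhhhhhhhhhhhh.yyyyyyyyyyyyyyyyyyyyyy
230 ........................hhhhhhhhhhhhhhhhhhhhhhhhhhhhhhhhhhhhhhhhhhhhhhhhhhhhhhhhhhhhhhhkh.yyyyyyyyyyyyy.yyyyyyyy
235 ........................hhhhhhhhhhhhhhhhhhhhhhhhhhhhhhhhhhhhhhhhhhhhhhhhhhhhhhhhhhhhhhhhh.......................
240 yyyy.y...y.y.yy...GGGGGGhhhhhhhhhhhhhhhhhhhhhhhhhhhhhhhhhhhhhhhhhhhhhhhhhhhhhhhhhhhhhhhhGGGGGGh.................
245 hhhhhhhhhhhhhhhGGGGGGGGGGhhhhhhhhhhhhhhhhhhhhhhhhhhhhhhhhhhhhhhhhhhhhhhhhhhhhhhhhhhhhhhhGGGGGGGGGhhhhhhhhhhhhhhh
```

Clip lips and handle are centred on each other to about 1 mm: front clip mid 319, rear clip mid 320.5, handle 321. I'll descend to just above the clips with a small shift.

Call:
{"op": "drive_tool", "data": {
  "steps": [
    {"dx": 0.3,"dy": -0.02,"dz": 0,"rx": -0.08,"ry": 0,"rz": 0,"gripper": -1},
    {"dx": 0.3,"dy": 0,"dz": 0,"rx": 0,"ry": 0,"rz": 0,"gripper": -1},
    {"dx": 0.3,"dy": 0,"dz": 0,"rx": 0,"ry": 0,"rz": 0,"gripper": -1},
    {"dx": 0.2,"dy": 0,"dz": 0,"rx": 0,"ry": 0,"rz": 0,"gripper": -1},
    {"dx": 0.1,"dy": 0,"dz": 0,"rx": 0,"ry": 0,"rz": 0,"gripper": -1}
  ],
  "newtons": 110
}}

```text
t: 13.05
eef_pos: [631.5, 136.3, 127.2]
eef_rot: [-0.131, 1.008, 0.227]
force: [0.4, 0.0, -1.1]
opening: 27.7
```

Call:
{"op": "drive_tool", "data": {
  "steps": [
    {"dx": 0.15,"dy": 0,"dz": 0,"rx": 0,"ry": 0,"rz": 0,"gripper": -1},
    {"dx": 0.15,"dy": 0,"dz": 0,"rx": 0,"ry": 0,"rz": 0,"gripper": -1},
    {"dx": 0.1,"dy": 0,"dz": 0,"rx": 0,"ry": 0,"rz": 0,"gripper": -1},
    {"dx": 0,"dy": 0,"dz": 0,"rx": 0,"ry": 0,"rz": 0,"gripper": -1},
    {"dx": 0,"dy": 0,"dz": 0,"rx": 0,"ry": 0,"rz": 0,"gripper": -1}
  ]
}}

```text
t: 13.55
eef_pos: [638.3, 137.6, 118.8]
eef_rot: [-0.131, 1.005, 0.227]
force: [0.8, -0.3, 2.3]
opening: 27.5
```

Run:
```python
from h import *
M=frame(14.1,32);rel([616.9,132.9,150],M,48.2)
```

```text
t 13.55 home xyz [ 2.  -0.5 10.2] turn to go [0.37 0.1  0.08] F [ 0.8 -0.3  2.3] open 27.5 q [-0.03  0.44  1.63  0.28  0.55 -2.06]
```

Call:
{"op": "drive_tool", "data": {
  "steps": [
    {"dx": 0.12,"dy": 0,"dz": 0,"rx": 0,"ry": 0,"rz": 0,"gripper": -1},
    {"dx": 0.12,"dy": 0,"dz": 0,"rx": 0,"ry": 0,"rz": 0,"gripper": -1},
    {"dx": 0.12,"dy": 0,"dz": 0,"rx": 0,"ry": 0,"rz": 0,"gripper": -1},
    {"dx": 0,"dy": 0,"dz": 0,"rx": 0,"ry": 0,"rz": 0,"gripper": -1},
    {"dx": 0,"dy": 0,"dz": 0,"rx": 0,"ry": 0,"rz": 0,"gripper": -1}
  ]
}}

```text
t: 14.05
eef_pos: [643.0, 139.0, 108.7]
eef_rot: [-0.131, 1.007, 0.227]
force: [-2.4, -3.1, 1.5]
opening: 27.5
```

Run:
```python
from h import *
M=frame(14.1,32);rel([616.9,132.9,150],M,48.2)
```

```text
t 14.05 home xyz [ 0.9 -0.4 -1. ] turn to go [ 0.36 -0.05  0.04] F [-2.4 -3.1  1.5] open 27.5 q [-0.03  0.46  1.62  0.28  0.54 -2.06]
```

Call:
{"op": "drive_tool", "data": {
  "steps": [
    {"dx": 0.07,"dy": 0,"dz": 0,"rx": 0,"ry": 0,"rz": 0,"gripper": -1},
    {"dx": 0.06,"dy": 0,"dz": 0,"rx": 0,"ry": 0,"rz": 0,"gripper": -1},
    {"dx": 0,"dy": 0,"dz": 0,"rx": 0,"ry": 0,"rz": 0,"gripper": -1},
    {"dx": 0,"dy": 0,"dz": 0,"rx": 0,"ry": 0,"rz": 0,"gripper": -1},
    {"dx": 0,"dy": 0,"dz": 0,"rx": 0,"ry": 0,"rz": 0,"gripper": -1}
  ]
}}

```text
t: 14.55
eef_pos: [646.4, 139.6, 110.4]
eef_rot: [-0.132, 0.999, 0.226]
force: [-20.4, -5.5, 33.2]
opening: 27.7
```

Run:
```python
from h import *
M=frame(14.1,32);rel([616.9,132.9,150],M,48.2)
f,c=wsave('w10.png'); H=np.array([616.9,132.9,150])
print(proj(f,c,[H+M[:,2]*x+M[:,1]*y-M[:,0]*25 for x in (-40,40) for y in (-27,27)]))
ascii('w10.png',265,377,110,250,5)
```

```text
t 14.55 home xyz [ 4.3 -0.6 -1.4] turn to go [0.42 0.43 0.14] F [-20.4  -5.5  33.2] open 27.7 q [-0.03  0.46  1.62  0.29  0.53 -2.06]
[[244.94059692 205.16297456]
 [399.28535454 206.35943935]
 [258.28772661 380.66378081]
 [382.77865202 381.69508474]]
110 ............................GGhh.............................................h.hhhhhGGG............y.....y......
115 .............................y...............................................h.hhhhh.y.y........................
120 ..yy....yyyy.....yyy......yy..y...............................................hhhhhy.....yyy....................
125 ..............................................................................hhhhh.............................
130 ..............................................................................hhhhh.............................
135 ..............................hhhhh..........................................hhhhhh.............................
140 ...........................hhhhhhhhhhhhhhhhhhhhhhhhhhhhhhhhhhhhhhhhhhhhhhhhhhhhhhhhhhhh.........................
145 ........................hh
[... 1726 characters left out ...]
20 .......................hhhhhhhhhhhhhhhhhhhhhhhhhhhhhhhhhhhhhhhhhhhhhhhhhhhhhhhhhhhhhhhhkhh......................
225 ........................hhhhhhhhhhhhhhhhhhhhhhhhhhhhhhhhhhhhhhhhhhhhhhhhhhhhhhhhhhhhhhhhh.......................
230 yyyyyyyyyyyyyyyyyyyyyyy.hhhhhhhhhhhhhhhhhhhhhhhhhhhhhhhhhhhhhhhhhhhhhhhhhhhhhhhhhhhhhhkhh.yy.yyyyyyyyyy.yyy..yy.
235 ........................hhhhhhhhhhhhhhhhhhhhhhhhhhhhhhhhhhhhhhhhhhhhhhhhhhhhhhhhhhhhhhhhh.yyyyyyyyyyyyyyyyyyyyy.
240 ..................GGGGGGGhhhhhhhhhhhhhhhhhhhhhhhhhhhhhhhhhhhhhhhhhhhhhhhhhhhhhhhhhhhhhhhhGGGGG..yyyyyyyyyyyyyyyy
245 y...............hGGGGGGG.hhhhhhhhhhhhhhhhhhhhhhhhhhhhhhhhhhhhhhhhhhhhhhhhhhhhhhhhhhhhhkhGGGGGGGG...........y..yy
```

Firm stop at 1.3 mm below nominal home with 38 N, and the lips now overlap the handle edges, so the rasp is home. Relax, open and retreat.

Call:
{"op": "drive_tool", "data": {
  "steps": [
    {"dx": -0.15,"dy": 0,"dz": 0,"rx": 0,"ry": 0,"rz": 0,"gripper": -1},
    {"dx": 0,"dy": 0,"dz": 0,"rx": 0,"ry": 0,"rz": 0,"gripper": 0.2},
    {"dx": 0,"dy": 0,"dz": 0,"rx": 0,"ry": 0,"rz": 0,"gripper": 0.2},
    {"dx": 0,"dy": 0,"dz": 0,"rx": 0,"ry": 0,"rz": 0,"gripper": 0.2},
    {"dx": 0,"dy": 0,"dz": 0,"rx": 0,"ry": 0,"rz": 0,"gripper": 0.2}
  ]
}}

```text
t: 15.1
eef_pos: [642.7, 139.2, 108.9]
eef_rot: [-0.131, 1.008, 0.227]
force: [-0.2, -0.3, -0.9]
opening: 50.9
```

Call:
{"op": "drive_tool", "data": {
  "steps": [
    {"dx": -0.2,"dy": 0,"dz": 0,"rx": 0,"ry": 0,"rz": 0,"gripper": 0.2},
    {"dx": -0.5,"dy": 0,"dz": 0,"rx": 0,"ry": 0,"rz": 0,"gripper": 0.2},
    {"dx": -0.8,"dy": 0,"dz": 0,"rx": 0,"ry": 0,"rz": 0,"gripper": 0.2},
    {"dx": -0.8,"dy": 0,"dz": 0,"rx": 0,"ry": 0,"rz": 0,"gripper": 0.2},
    {"dx": -0.8,"dy": 0,"dz": 0,"rx": 0,"ry": 0,"rz": 0,"gripper": 0.2}
  ]
}}

```text
t: 15.6
eef_pos: [594.0, 126.9, 190.1]
eef_rot: [-0.131, 1.006, 0.227]
force: [-0.1, 0.4, 0.3]
opening: 51.2
```

Run:
```python
from h import *
np.set_printoptions(precision=1,suppress=True)
M=frame(14.1,32);H=np.array([616.9,132.9,150]);rel(H,M,48.2)
N=np.array([586.1,260.4,150])
# hover for narrow look: TCP 70 above narrow home
planc(N-M[:,0]*85,M,1,0.4)
```

```text
t 15.6 home xyz [ 1.2 -0.2 94.8] turn to go [0.4 0.  0.1] F [-0.1  0.4  0.3] open 51.2 q [-0.1  0.3  1.6  0.2  0.7 -2. ]
d [-51.6 122.5  32. ] turn [0.4 0.  0.1]
0 {'dx': -0.253, 'dy': 0.876, 'dz': 0.002, 'rx': 0.019, 'ry': 0.001, 'rz': 0.003}
```

Call:
{"op": "drive_tool", "data": {
  "steps": [
    {"dx": -0.25,"dy": 0.88,"dz": 0,"rx": 0.02,"ry": 0,"rz": 0,"gripper": 0.2},
    {"dx": -0.25,"dy": 0.88,"dz": 0,"rx": 0.02,"ry": 0,"rz": 0,"gripper": 0.2},
    {"dx": -0.25,"dy": 0.88,"dz": 0,"rx": 0.02,"ry": 0,"rz": 0,"gripper": 0.2},
    {"dx": -0.25,"dy": 0.88,"dz": 0,"rx": 0.02,"ry": 0,"rz": 0,"gripper": 0.2},
    {"dx": -0.25,"dy": 0.88,"dz": 0,"rx": 0.02,"ry": 0,"rz": 0,"gripper": 0.2}
  ]
}}

```text
t: 16.1
eef_pos: [542.3, 250.8, 221.3]
eef_rot: [-0.124, 1.006, 0.223]
force: [1.3, -0.6, 0.2]
opening: 51.1
```

Call:
{"op": "drive_tool", "data": {
  "steps": [
    {"dx": 0,"dy": 0,"dz": 0,"rx": 0,"ry": 0,"rz": 0,"gripper": 0.2},
    {"dx": 0,"dy": 0,"dz": 0,"rx": 0,"ry": 0,"rz": 0,"gripper": 0.2},
    {"dx": 0,"dy": 0,"dz": 0,"rx": 0,"ry": 0,"rz": 0,"gripper": 0.2},
    {"dx": 0,"dy": 0,"dz": 0,"rx": 0,"ry": 0,"rz": 0,"gripper": 0.2},
    {"dx": 0,"dy": 0,"dz": 0,"rx": 0,"ry": 0,"rz": 0,"gripper": 0.2}
  ]
}}

```text
t: 16.6
eef_pos: [543.5, 249.4, 219.6]
eef_rot: [-0.124, 1.008, 0.223]
force: [0.3, -0.3, 0.4]
opening: 51.1
```

Run:
```python
from h import *
np.set_printoptions(precision=1,suppress=True)
M=frame(14.1,32);N=np.array([586.1,260.4,150]);rel(N,M,0)
f,c=wsave('w11.png')
print(proj(f,c,[N+M[:,2]*x+M[:,1]*y-M[:,0]*25 for x in (-40,40) for y in (-22,22)]))
ascii('w11.png',275,370,130,262,4)
```

```text
t 16.6 home xyz [-0.4 -0.3 82.4] turn to go [-0.1 -0.1  0.1] F [ 0.3 -0.3  0.4] open 51.1 q [ 0.2  0.2  1.6  0.   0.8 -1.6]
[[293.4 161.4]
 [348.2 161.3]
 [296.1 251.7]
 [345.8 251.6]]
130 .......................................................................yyyyyy.yyyyy.yyy.y..yyyy
134 ......................................................................y.y............yyyyyyyyyy
138 ..................................................................yyy....y..y.y.....yyyyyyyyyyy
142 ...h....hhhhhhhhhhhhhhhhh.hhhhhhhhhh.hhhhhhhhhhhhhhhhhhhhhhhhhhhhhhh.hh.hhhhhhhhhhhhhhhhhhhhhhh
146 yyyyyyyyyyyyyyyyy..........GGGGGGGGGGGGGGGGGGGGGGGGGGGGGGGGGG.yyyyyyyyyyyyyyyyyyyyyyyyyyyyyyyyy
150 yyyyyyyyyyyyyyyyyyyyy.....hGGGGGGGGGGGGGGGGGGGGGGGGGGGGGGGGGG...yyyyyyyyyyyyyyyyyyyyyyyyyyyyyyy
154 yyyyyyyyyyyyyyyyyyGGGGGGGGGGGGGGGGGGGGGGGGGGGGGGGGGGGGGGGGGGGGGGGGGGGyyyyyyyyyyyyyyyyyyyyyyyyyy
158 yyyyyyyyyyyyyyyyyy.GGGGGGGGGGGGGGGGGGGGGGGGGGGGGGGGGGGGGGGGGGGGGGGGGGyyyyyyyyyyyyyyyyyyyyyyyyyy
162 yyyyyyyyyyyyyyyyyy.GGGGGGGGGGGGGGGGGGGGGGGGGGGGGGGGGGGGGGGGGGGGGGGGGGyyyyyyyyyyyyyyyyyyyyyyyyyy
166 .......y...
[... 1684 characters left out ...]

234 yyyyyyyyyyyyyyyyyyyyyyyyyy...GGGGGGGGGGGGGGGGGGGGGGGGGGGGGGG.yyyyyyyyyyyyyyyyyyyyyyyyyyyyyyyyyy
238 ............................hGGGGGGGGGGGGGGGGGGGGGGGGGGGGGGG...................................
242 ......................GGGGGGGGGGGGGGG...............GGGGGGGGGGGGGGG...........................h
246 .....................GGGGGGGGGGGGGGGG...............GGGGGGGGGGGGGGG..........................hh
250 .....................GGGGGGGGGGGGGGG.................GGGGGGGGGGGGGG..........................h.
254 .....................GGGGGG...................................GGGGG..........................hk
258 .............................................................................................h.
```

Run:
```python
from h import *
planc([520,-89,150],frame(8.6),3,0.2)
```

```text
d [ -23.5 -338.6  -69.6] turn [ 5.3 31.9 -1.5]
0 {'dx': 0.031, 'dy': -0.721, 'dz': -0.269, 'rx': 0.088, 'ry': 0.532, 'rz': -0.025} 
1 {'dx': 0.085, 'dy': -0.728, 'dz': -0.236, 'rx': 0.088, 'ry': 0.532, 'rz': -0.025} 
2 {'dx': 0.131, 'dy': -0.734, 'dz': -0.194, 'rx': 0.088, 'ry': 0.532, 'rz': -0.025}
```

Call:
{"op": "drive_tool", "data": {
  "steps": [
    {"dx": -0.03,"dy": -0.72,"dz": -0.27,"rx": 0.09,"ry": 0.53,"rz": -0.025,"gripper": 0.2},
    {"dx": -0.03,"dy": -0.72,"dz": -0.27,"rx": 0.09,"ry": 0.53,"rz": -0.025,"gripper": 0.2},
    {"dx": -0.03,"dy": -0.72,"dz": -0.27,"rx": 0.09,"ry": 0.53,"rz": -0.025,"gripper": 0.2},
    {"dx": -0.03,"dy": -0.72,"dz": -0.27,"rx": 0.09,"ry": 0.53,"rz": -0.025,"gripper": 0.2},
    {"dx": -0.03,"dy": -0.72,"dz": -0.27,"rx": 0.09,"ry": 0.53,"rz": -0.025,"gripper": 0.2}
  ]
}}

```text
t: 17.15
eef_pos: [531.1, 135.3, 204.5]
eef_rot: [-0.122, 1.195, 0.19]
force: [0.8, 0.6, -0.3]
opening: 51.2
```

Call:
{"op": "drive_tool", "data": {
  "steps": [
    {"dx": 0.05,"dy": -0.73,"dz": -0.24,"rx": 0.09,"ry": 0.53,"rz": -0.025,"gripper": 0.2},
    {"dx": 0.05,"dy": -0.73,"dz": -0.24,"rx": 0.09,"ry": 0.53,"rz": -0.025,"gripper": 0.2},
    {"dx": 0.05,"dy": -0.73,"dz": -0.24,"rx": 0.09,"ry": 0.53,"rz": -0.025,"gripper": 0.2},
    {"dx": 0.05,"dy": -0.73,"dz": -0.24,"rx": 0.09,"ry": 0.53,"rz": -0.025,"gripper": 0.2},
    {"dx": 0.05,"dy": -0.73,"dz": -0.24,"rx": 0.09,"ry": 0.53,"rz": -0.025,"gripper": 0.2}
  ]
}}

```text
t: 17.65
eef_pos: [521.4, 21.6, 186.0]
eef_rot: [-0.119, 1.381, 0.155]
force: [1.1, 0.5, 1.1]
opening: 50.9
```

Call:
{"op": "drive_tool", "data": {
  "steps": [
    {"dx": 0.2,"dy": -0.8,"dz": -0.2,"rx": 0.09,"ry": 0.53,"rz": -0.025,"gripper": 0.2},
    {"dx": 0.2,"dy": -0.8,"dz": -0.2,"rx": 0.09,"ry": 0.53,"rz": -0.025,"gripper": 0.2},
    {"dx": 0.2,"dy": -0.8,"dz": -0.2,"rx": 0.09,"ry": 0.53,"rz": -0.025,"gripper": 0.2},
    {"dx": 0.2,"dy": -0.7,"dz": -0.2,"rx": 0.09,"ry": 0.53,"rz": -0.025,"gripper": 0.2},
    {"dx": 0.2,"dy": -0.4,"dz": -0.2,"rx": 0.09,"ry": 0.53,"rz": -0.025,"gripper": 0.2}
  ]
}}

```text
t: 18.15
eef_pos: [513.1, -86.6, 152.0]
eef_rot: [-0.115, 1.567, 0.116]
force: [-0.5, 1.1, -0.6]
opening: 51.2
```

Call:
{"op": "drive_tool", "data": {
  "steps": [
    {"dx": 0,"dy": 0,"dz": 0,"rx": 0,"ry": 0,"rz": 0,"gripper": 0.2},
    {"dx": 0,"dy": 0,"dz": 0,"rx": 0,"ry": 0,"rz": 0,"gripper": 0.2},
    {"dx": 0,"dy": 0,"dz": 0,"rx": 0,"ry": 0,"rz": 0,"gripper": 0.2},
    {"dx": 0,"dy": 0,"dz": 0,"rx": 0,"ry": 0,"rz": 0,"gripper": 0.2},
    {"dx": 0,"dy": 0,"dz": 0,"rx": 0,"ry": 0,"rz": 0,"gripper": 0.2}
  ]
}}

```text
t: 18.65
eef_pos: [513.2, -84.3, 152.8]
eef_rot: [-0.117, 1.564, 0.118]
force: [-0.2, 0.1, -0.7]
opening: 51.5
```

Run:
```python
from h import *
np.set_printoptions(precision=1,suppress=True)
f,c=wsave('w12.png'); M=frame(8.6); print(f['pos'],get_obs()['eef_pos'],get_obs()['joints'])
C=np.array([519.7,-88.9,40]); px=proj(f,c,[C+M[:,2]*x for x in (65,0,-65,-128)]); print(px)
print(np.degrees(R.from_matrix(R.from_rotvec(f['rot']).as_matrix().T@M).as_rotvec()))
a=f['pixels'].astype(int)
u0=int(px[1,0])
for v in range(20,270,10):
    r=a[v,u0-35:u0+35]; h=(r[:,0]<140)&(r[:,0]-r[:,2]>20)&(r[:,1]<90); b=(abs(r[:,0]-r[:,2])<28)&(r.sum(1)<420)&(r.sum(1)>180)
    print(v,''.join('h' if x else 'b' if y else '.' for x,y in zip(h,b)))
print(u0-35)
```

```text
[513.2 -84.3 152.8] [513.2 -84.4 152.8] [-0.4  0.4  1.5  0.   1.3 -2.1]
[[315.6 252.9]
 [315.2 196.2]
 [314.7 131.6]
 [314.2  59.9]]
[-0.   0.2 -0. ]
20 ......................................................................
30 ......................................................................
40 ......................................................................
50 ......................................................................
60 ......................................................................
70 ...........hhhhhhh..............hbbbbbbb..............................
80 ..........hhhhhhhh..............hbbbbbbbh.............................
90 ...........hh.hhhh...............bbbbbbbb.............................
100 ............hh..h................bbbbbbbh.............................
110 ...........hhhhhhh...............bbbbbbbb.............................
120 ........h.hh..hh.h..hh...........hbbbbbbb.............................
130 ......hhhhhhhhhhhhh.hhh...............................................
140 ...h........................hhhhhhhhhhhhhhhhhh........
[... 220 characters left out ...]
.....................
180 .....hh....................hhhhhhhhhhhhhhhhhhhh.......................
190 ......h.....................hhhhhhhhhhhhhhhhhhh.......................
200 ....hhhh....................hhhhhhhhhhhhhhhhhh........................
210 ....hhhh....................hhhhhhhhhhh.hhhhhh........................
220 ..hhhhhh....................hhhhhhhhhhhhhhhhhh........................
230 .......hh...................hhhhhhhhhhhhhhhhhhh.......................
240 .............................hhhhhhhhhhhhhhhhhh.......................
250 .............................hhhhhhhhhhhhhhhhh........................
260 ......................................................................
280
```

Call:
{"op": "drive_tool", "data": {
  "steps": [
    {"dx": 0.8,"dy": -0.137,"dz": 0.14,"rx": 0,"ry": 0.05,"rz": 0,"gripper": 0.2},
    {"dx": 0.9,"dy": 0,"dz": 0.14,"rx": 0,"ry": 0,"rz": 0,"gripper": 0.2},
    {"dx": 0.9,"dy": 0,"dz": 0,"rx": 0,"ry": 0,"rz": 0,"gripper": 0.2},
    {"dx": 0.7,"dy": 0,"dz": 0,"rx": 0,"ry": 0,"rz": 0,"gripper": 0.2},
    {"dx": 0.5,"dy": 0,"dz": 0,"rx": 0,"ry": 0,"rz": 0,"gripper": 0.2}
  ]
}}

```text
t: 19.2
eef_pos: [521.7, -87.3, 37.2]
eef_rot: [-0.116, 1.57, 0.118]
force: [0.1, -0.3, 0.4]
opening: 51.6
```

Call:
{"op": "drive_tool", "data": {
  "steps": [
    {"dx": 0.6,"dy": 0,"dz": 0,"rx": 0,"ry": 0,"rz": 0,"gripper": 0.2},
    {"dx": 0.4,"dy": 0,"dz": 0,"rx": 0,"ry": 0,"rz": 0,"gripper": 0.2},
    {"dx": 0.3,"dy": 0,"dz": 0,"rx": 0,"ry": 0,"rz": 0,"gripper": 0.2},
    {"dx": 0.19,"dy": 0,"dz": 0,"rx": 0,"ry": 0,"rz": 0,"gripper": 0.2},
    {"dx": 0,"dy": 0,"dz": 0,"rx": 0,"ry": 0,"rz": 0,"gripper": 0.2}
  ]
}}

```text
t: 19.7
eef_pos: [521.9, -87.5, -6.5]
eef_rot: [-0.116, 1.569, 0.117]
force: [0.6, 0.6, -0.0]
opening: 51.2
```

Call:
{"op": "drive_tool", "data": {
  "steps": [
    {"dx": 0,"dy": 0,"dz": 0,"rx": 0,"ry": 0,"rz": 0,"gripper": -1},
    {"dx": 0,"dy": 0,"dz": 0,"rx": 0,"ry": 0,"rz": 0,"gripper": -1},
    {"dx": 0,"dy": 0,"dz": 0,"rx": 0,"ry": 0,"rz": 0,"gripper": -1},
    {"dx": 0,"dy": 0,"dz": 0,"rx": 0,"ry": 0,"rz": 0,"gripper": -1},
    {"dx": 0,"dy": 0,"dz": 0,"rx": 0,"ry": 0,"rz": 0,"gripper": -1}
  ],
  "newtons": 80
}}

```text
t: 20.2
eef_pos: [522.2, -86.9, -5.4]
eef_rot: [-0.116, 1.568, 0.118]
force: [-0.6, 5.7, 5.7]
opening: 17.7
```

Call:
{"op": "drive_tool", "data": {
  "steps": [
    {"dx": -0.5,"dy": 0,"dz": 0,"rx": 0,"ry": 0,"rz": 0,"gripper": -1},
    {"dx": -0.9,"dy": 0,"dz": 0,"rx": 0,"ry": 0,"rz": 0,"gripper": -1},
    {"dx": -1,"dy": 0,"dz": 0,"rx": 0,"ry": 0,"rz": 0,"gripper": -1},
    {"dx": -1,"dy": 0,"dz": 0,"rx": 0,"ry": 0,"rz": 0,"gripper": -1},
    {"dx": -1,"dy": 0,"dz": 0,"rx": 0,"ry": 0,"rz": 0,"gripper": -1}
  ]
}}

```text
t: 20.7
eef_pos: [522.0, -87.6, 127.3]
eef_rot: [-0.116, 1.568, 0.117]
force: [0.4, -0.4, -1.2]
opening: 17.9
```

Call:
{"op": "drive_tool", "data": {
  "steps": [
    {"dx": -1,"dy": 0,"dz": 0,"rx": 0,"ry": 0,"rz": 0,"gripper": -1},
    {"dx": -1,"dy": 0,"dz": 0,"rx": 0,"ry": 0,"rz": 0,"gripper": -1},
    {"dx": -0.6,"dy": 0,"dz": 0,"rx": 0,"ry": 0,"rz": 0,"gripper": -1},
    {"dx": 0,"dy": 0,"dz": 0,"rx": 0,"ry": 0,"rz": 0,"gripper": -1},
    {"dx": 0,"dy": 0,"dz": 0,"rx": 0,"ry": 0,"rz": 0,"gripper": -1}
  ]
}}

```text
t: 21.2
eef_pos: [521.9, -87.6, 203.1]
eef_rot: [-0.116, 1.569, 0.117]
force: [0.6, -0.4, -0.8]
opening: 17.5
```

Run:
```python
from h import *
o=get_obs();print(o['eef_pos'],o['force'],o['opening'])
M=frame(14.1,32);N=np.array([586.5,258.9,150])
planc(N-M[:,0]*(85-45.7),M,4,-1)
```

```text
[521.86313424 -87.61342187 203.13852311] [ 0.57006448 -0.43661121 -0.84275739] 17.503290526441123
d [ 44.4 341.4 -19.8] turn [ -5.5 -32.1   1.5]
0 {'dx': 0.044, 'dy': 0.55, 'dz': 0.161, 'rx': -0.068, 'ry': -0.401, 'rz': 0.019} 
1 {'dx': 0.07, 'dy': 0.546, 'dz': 0.166, 'rx': -0.068, 'ry': -0.401, 'rz': 0.019} 
2 {'dx': 0.097, 'dy': 0.541, 'dz': 0.167, 'rx': -0.068, 'ry': -0.401, 'rz': 0.019} 
3 {'dx': 0.124, 'dy': 0.537, 'dz': 0.164, 'rx': -0.068, 'ry': -0.401, 'rz': 0.019}
```

Call:
{"op": "drive_tool", "data": {
  "steps": [
    {"dx": 0,"dy": 0.55,"dz": 0.16,"rx": -0.07,"ry": -0.4,"rz": 0.02,"gripper": -1},
    {"dx": 0,"dy": 0.55,"dz": 0.16,"rx": -0.07,"ry": -0.4,"rz": 0.02,"gripper": -1},
    {"dx": 0,"dy": 0.55,"dz": 0.16,"rx": -0.07,"ry": -0.4,"rz": 0.02,"gripper": -1},
    {"dx": 0,"dy": 0.55,"dz": 0.16,"rx": -0.07,"ry": -0.4,"rz": 0.02,"gripper": -1},
    {"dx": 0,"dy": 0.55,"dz": 0.16,"rx": -0.07,"ry": -0.4,"rz": 0.02,"gripper": -1}
  ]
}}

```text
t: 21.7
eef_pos: [532.2, -1.7, 203.6]
eef_rot: [-0.118, 1.43, 0.148]
force: [0.5, -0.6, -1.3]
opening: 17.7
```

Call:
{"op": "drive_tool", "data": {
  "steps": [
    {"dx": 0.07,"dy": 0.55,"dz": 0.17,"rx": -0.07,"ry": -0.4,"rz": 0.02,"gripper": -1},
    {"dx": 0.07,"dy": 0.55,"dz": 0.17,"rx": -0.07,"ry": -0.4,"rz": 0.02,"gripper": -1},
    {"dx": 0.07,"dy": 0.55,"dz": 0.17,"rx": -0.07,"ry": -0.4,"rz": 0.02,"gripper": -1},
    {"dx": 0.07,"dy": 0.55,"dz": 0.17,"rx": -0.07,"ry": -0.4,"rz": 0.02,"gripper": -1},
    {"dx": 0.07,"dy": 0.55,"dz": 0.17,"rx": -0.07,"ry": -0.4,"rz": 0.02,"gripper": -1}
  ]
}}

```text
t: 22.2
eef_pos: [543.6, 84.3, 198.7]
eef_rot: [-0.121, 1.29, 0.176]
force: [-0.4, 0.3, -1.0]
opening: 17.5
```

Call:
{"op": "drive_tool", "data": {
  "steps": [
    {"dx": 0.1,"dy": 0.54,"dz": 0.17,"rx": -0.07,"ry": -0.4,"rz": 0.02,"gripper": -1},
    {"dx": 0.1,"dy": 0.54,"dz": 0.17,"rx": -0.07,"ry": -0.4,"rz": 0.02,"gripper": -1},
    {"dx": 0.1,"dy": 0.54,"dz": 0.17,"rx": -0.07,"ry": -0.4,"rz": 0.02,"gripper": -1},
    {"dx": 0.1,"dy": 0.54,"dz": 0.17,"rx": -0.07,"ry": -0.4,"rz": 0.02,"gripper": -1},
    {"dx": 0.1,"dy": 0.54,"dz": 0.17,"rx": -0.07,"ry": -0.4,"rz": 0.02,"gripper": -1}
  ]
}}

```text
t: 22.7
eef_pos: [555.1, 169.5, 193.4]
eef_rot: [-0.124, 1.15, 0.202]
force: [0.8, -0.4, -0.5]
opening: 17.6
```

Call:
{"op": "drive_tool", "data": {
  "steps": [
    {"dx": 0.14,"dy": 0.6,"dz": 0.16,"rx": -0.07,"ry": -0.4,"rz": 0.02,"gripper": -1},
    {"dx": 0.14,"dy": 0.6,"dz": 0.16,"rx": -0.07,"ry": -0.4,"rz": 0.02,"gripper": -1},
    {"dx": 0.14,"dy": 0.6,"dz": 0.16,"rx": -0.07,"ry": -0.4,"rz": 0.02,"gripper": -1},
    {"dx": 0.14,"dy": 0.54,"dz": 0.16,"rx": -0.07,"ry": -0.4,"rz": 0.02,"gripper": -1},
    {"dx": 0.14,"dy": 0.34,"dz": 0.16,"rx": -0.07,"ry": -0.4,"rz": 0.02,"gripper": -1}
  ]
}}

```text
t: 23.2
eef_pos: [566.4, 255.2, 185.9]
eef_rot: [-0.126, 1.01, 0.228]
force: [0.4, -0.2, -1.1]
opening: 17.8
```

Call:
{"op": "drive_tool", "data": {
  "steps": [
    {"dx": 0,"dy": 0,"dz": 0,"rx": 0,"ry": 0,"rz": 0,"gripper": -1},
    {"dx": 0,"dy": 0,"dz": 0,"rx": 0,"ry": 0,"rz": 0,"gripper": -1},
    {"dx": 0,"dy": 0,"dz": 0,"rx": 0,"ry": 0,"rz": 0,"gripper": -1},
    {"dx": 0,"dy": 0,"dz": 0,"rx": 0,"ry": 0,"rz": 0,"gripper": -1},
    {"dx": 0,"dy": 0,"dz": 0,"rx": 0,"ry": 0,"rz": 0,"gripper": -1}
  ]
}}

```text
t: 23.7
eef_pos: [567.5, 253.9, 188.1]
eef_rot: [-0.125, 1.007, 0.227]
force: [-0.1, -0.1, -1.4]
opening: 17.9
```

Run:
```python
from h import *
M=frame(14.1,32);rel([586.5,258.9,150],M,45.7)
```

```text
t 23.7 home xyz [ 3.6 -0.3 88.4] turn to go [ 0.09 -0.02 -0.1 ] F [-0.1 -0.1 -1.4] open 17.9 q [ 0.22  0.31  1.6   0.02  0.68 -1.61]
```

Go down to about h=45 with a small along-slope correction, then check centring as before.

Call:
{"op": "drive_tool", "data": {
  "steps": [
    {"dx": 0.3,"dy": 0.01,"dz": -0.1,"rx": 0,"ry": 0,"rz": 0,"gripper": -1},
    {"dx": 0.5,"dy": 0,"dz": 0,"rx": 0,"ry": 0,"rz": 0,"gripper": -1},
    {"dx": 0.4,"dy": 0,"dz": 0,"rx": 0,"ry": 0,"rz": 0,"gripper": -1},
    {"dx": 0.2,"dy": 0,"dz": 0,"rx": 0,"ry": 0,"rz": 0,"gripper": -1},
    {"dx": 0,"dy": 0,"dz": 0,"rx": 0,"ry": 0,"rz": 0,"gripper": -1}
  ],
  "newtons": 110
}}

```text
t: 24.2
eef_pos: [586.5, 259.5, 149.3]
eef_rot: [-0.126, 1.01, 0.227]
force: [-0.5, -0.6, -0.9]
opening: 17.0
```

Run:
```python
from h import *
M=frame(14.1,32);N=np.array([586.5,258.9,150]);rel(N,M,45.7)
f,c=wsave('w13.png')
print(proj(f,c,[N+M[:,2]*x+M[:,1]*y-M[:,0]*25 for x in (-40,40) for y in (-22,22)]).round(1))
ascii('w13.png',270,372,130,262,5)
```

```text
t 24.2 home xyz [-0.1  0.5 45. ] turn to go [ 0.11 -0.15 -0.12] F [-0.5 -0.6 -0.9] open 17.0 q [ 0.23  0.38  1.61  0.02  0.6  -1.61]
[[277.1 184.9]
 [361.5 185. ]
 [282.8 314.4]
 [355.8 314.4]]
130 ................................................................hhh....................y..............
135 ................................................................hhh................y..................
140 ................................................................hhh...................................
145 ................................hhhhhhhhhhhhhhhhhhhhhhhhhhhhhhhhhhhhh.................................
150 yyyyyyyyyyyyyyyyyyyyyyyyyyyyy.hhhhhhhhhhhhhhhhhhhhhhhhhhhhhhhhhhhhhhhhhh.....yyyyyyyyyyyyyyyyyyyyyyyyy
155 ............................hhhhhhhhhhhhhhhhhhhhhhhhhhhhhhhhhhhhhhhhhhhhh.............................
160 yyyyyyyyyyyyyy...........GGGGhhhhhhhhhhhhhhhhhhhhhhhhhhhhhhhhhhhhhhhhhhhhGyyyyyyyyyyyyyyyyyyyyyyyyyyyy
165 yyyyyyyyyyyyyyyyyy......GGGGGhhhhhhhhhhhhhhhhhhhhhhhhhhhhhhhhhhhhhhhhhhhhGyyyyyyyyyyyyyyyyyyyyyyyyyyyy
170 yyyyyyyyy.GGGGGGGGGGGGGGGGGGGhhhhhhhhhhhhhhhhh
[... 1282 characters left out ...]
hhhhhhhhhhhhhhhhhhhhhhhhhhhh.y............................
235 .............y.yyyy.y.yyyyyyyyhhhhhhhhhhhhhhhhhhhhhhhhhhhhhhhhhhhhhhhhhh.yyyyyyyyyyyyyyyyyyyyyyyyyyyyy
240 .......................GGGGGGGhhhhhhhhhhhhhhhhhhhhhhhhhhhhhhhhhhhhhhhhhhGGGGGGG..yyyyyyyyyyyyyyyyyyyyy
245 ......................GGGGGGGGGhhhhhhhhhhhhhhhhhhhhhhhhhhhhhhhhhhhhhhhh.GGGGGGGGh.........yyyyyyyyyyyy
250 hhhhhhhhhhh.kkkkkkk.GGGGGGGGGG.hhhhhhhhhhhhhhhhhhhhhhhhhhhhhhhhhhhhhhhh.GGGGGGGGGG.....kkk.hhhhhhhhhhh
255 hhhhhhhhk..k.......GGGGGGGGGGG.khhhhhhhhhhhhhhhhhhhhhhhhhhhhhhhhhhhhhhkk.GGGGGGGGGG.kkkk.kkk...hhhhhhh
260 yyyyy.h.k..k....k.GGGGGGGGGGG..k.hhhhhhhhhhhhhhhhhhhhhhhhhhhhhhhhhhhh.kkkGGGGGGGGGGG.k.kkk..k.k.hyyyyy
```

Call:
{"op": "drive_tool", "data": {
  "steps": [
    {"dx": 0.3,"dy": -0.025,"dz": 0,"rx": -0.12,"ry": 0,"rz": 0,"gripper": -1},
    {"dx": 0.3,"dy": 0,"dz": 0,"rx": 0,"ry": 0,"rz": 0,"gripper": -1},
    {"dx": 0.2,"dy": 0,"dz": 0,"rx": 0,"ry": 0,"rz": 0,"gripper": -1},
    {"dx": 0.15,"dy": 0,"dz": 0,"rx": 0,"ry": 0,"rz": 0,"gripper": -1},
    {"dx": 0.1,"dy": 0,"dz": 0,"rx": 0,"ry": 0,"rz": 0,"gripper": -1}
  ]
}}

```text
t: 24.75
eef_pos: [603.0, 262.8, 124.3]
eef_rot: [-0.133, 1.006, 0.232]
force: [-8.4, -4.1, 9.9]
opening: 17.0
```

Call:
{"op": "drive_tool", "data": {
  "steps": [
    {"dx": 0.13,"dy": 0,"dz": 0,"rx": 0,"ry": 0,"rz": 0,"gripper": -1},
    {"dx": 0.13,"dy": 0,"dz": 0,"rx": 0,"ry": 0,"rz": 0,"gripper": -1},
    {"dx": 0.13,"dy": 0,"dz": 0,"rx": 0,"ry": 0,"rz": 0,"gripper": -1},
    {"dx": 0.06,"dy": 0,"dz": 0,"rx": 0,"ry": 0,"rz": 0,"gripper": -1},
    {"dx": 0,"dy": 0,"dz": 0,"rx": 0,"ry": 0,"rz": 0,"gripper": -1}
  ]
}}

```text
t: 25.25
eef_pos: [609.8, 264.5, 111.8]
eef_rot: [-0.133, 1.008, 0.231]
force: [5.5, -1.8, -7.0]
opening: 17.0
```

Run:
```python
from h import *
M=frame(14.1,32);N=np.array([586.5,258.9,150]);rel(N,M,45.7)
```

```text
t 25.25 home xyz [ 0.1 -0.4  0.6] turn to go [ 0.58 -0.08 -0.1 ] F [ 5.5 -1.8 -7. ] open 17.0 q [ 0.23  0.47  1.59  0.02  0.52 -1.62]
```

Call:
{"op": "drive_tool", "data": {
  "steps": [
    {"dx": 0.08,"dy": 0,"dz": 0,"rx": 0,"ry": 0,"rz": 0,"gripper": -1},
    {"dx": 0.08,"dy": 0,"dz": 0,"rx": 0,"ry": 0,"rz": 0,"gripper": -1},
    {"dx": 0.03,"dy": 0,"dz": 0,"rx": 0,"ry": 0,"rz": 0,"gripper": -1},
    {"dx": 0,"dy": 0,"dz": 0,"rx": 0,"ry": 0,"rz": 0,"gripper": -1},
    {"dx": 0,"dy": 0,"dz": 0,"rx": 0,"ry": 0,"rz": 0,"gripper": -1}
  ]
}}

```text
t: 25.75
eef_pos: [610.4, 264.8, 111.2]
eef_rot: [-0.134, 1.006, 0.232]
force: [-34.3, -16.7, 34.7]
opening: 16.7
```

Run:
```python
from h import *
M=frame(14.1,32);N=np.array([586.5,258.9,150]);rel(N,M,45.7)
wsave('w14.png');ascii('w14.png',270,372,140,252,6)
```

```text
t 25.75 home xyz [ 0.3 -0.2 -0.3] turn to go [ 0.66  0.   -0.09] F [-34.3 -16.7  34.7] open 16.7 q [ 0.23  0.47  1.59  0.02  0.52 -1.62]
140 ..............................................................hhhhhh.....................y............
146 ................................hhhhhhhhhhhhhhhhhhhhhhhhhhhhhhhhhhhhhhh................y..............
152 ..yyyy.y.yyyyy.y.yyyy...yyyyy.hhhhhhhhhhhhhhhhhhhhhhhhhhhhhhhhhhhhhhhhhhhh.......y....................
158 ............................hhhhhhhhhhhhhhhhhhhhhhhhhhhhhhhhhhhhhhhhhhhhhhhhhhhhhhhhh..h...yyyyyyyyyyy
164 ............................hhhhhhhhhhhhhhhhhhhhhhhhhhhhhhhhhhhhhhhhhhhhhhh...........................
170 ...................GGGGGGGGGGhhhhhhhhhhhhhhhhhhhhhhhhhhhhhhhhhhhhhhhhhhhhGGGGGGGGGG.yyyyyyyyyyyyyyyyyy
176 ...................GGGGGGGGGGhhhhhhhhhhhhhhhhhhhhhhhhhhhhhhhhhhhhhhhhhhh.GGGGGGGGGGyyyyyyyyyyyyyyyyyyy
182 .................GGGGGGGGGGGGGGGGGhhhhhhhhhhhhhhhhhhhhhhhhhhhhhhhhhhhGGGGGGGGGGGGGGGG.yyyyyyyyyyyyyyyy
188 hGGGGGGGGGGGGGGGGGGGGGGGGGGGGGGGGGGhhhhhhhhhhhhhhhhhhhhhhhhhhhhhhhh.GGGGGGGGGGGGGGGGGGGGGGGGGGGGGG....

[... 369 characters left out ...]
hhhhhhhhhhhhhhhhhhhhhhhGGGGGGGGGGGGGGGGGGGGGGGGGGGGGGGGGGG
218 GGGGGGGGGGGGGGGGGhh....hhhhh.hhhhhhhhhhhhhhhhhhhhhhhhhhhhhhhhhhhhhhhhhhhhhGGGGhGh..GGGGGGGGGGGGGGGGGGG
224 Gh............................hhhhhhhhhhhhhhhhhhhhhhhhhhhhhhhhhhhhhhhhhhh.........................GGGG
230 ..............................hhhhhhhhhhhhhhhhhhhhhhhhhhhhhhhhhhhhhhhhhh..............................
236 ..............................hhhhhhhhhhhhhhhhhhhhhhhhhhhhhhhhhhhhhhhhhh..............................
242 .................y.yy.hGGGGGGGhhhhhhhhhhhhhhhhhhhhhhhhhhhhhhhhhhhhhhhhhhGGGGGGGG......................
248 .............hhhhhhhhGGGGGGGGG.hhhhhhhhhhhhhhhhhhhhhhhhhhhhhhhhhhhhhhhh.GGGGGGGGGGhhhhhhhh............
```

Hard stop with 50 N at h=−0.3, and the lips are over the handle. Release and retreat.

Call:
{"op": "drive_tool", "data": {
  "steps": [
    {"dx": -0.14,"dy": 0,"dz": 0,"rx": 0,"ry": 0,"rz": 0,"gripper": -1},
    {"dx": 0,"dy": 0,"dz": 0,"rx": 0,"ry": 0,"rz": 0,"gripper": 0.1},
    {"dx": 0,"dy": 0,"dz": 0,"rx": 0,"ry": 0,"rz": 0,"gripper": 0.1},
    {"dx": 0,"dy": 0,"dz": 0,"rx": 0,"ry": 0,"rz": 0,"gripper": 0.1},
    {"dx": 0,"dy": 0,"dz": 0,"rx": 0,"ry": 0,"rz": 0,"gripper": 0.1}
  ]
}}

```text
t: 26.3
eef_pos: [610.6, 265.1, 111.1]
eef_rot: [-0.133, 1.007, 0.232]
force: [-0.2, 0.2, 0.3]
opening: 47.3
```

Call:
{"op": "drive_tool", "data": {
  "steps": [
    {"dx": -0.2,"dy": 0,"dz": 0,"rx": 0,"ry": 0,"rz": 0,"gripper": 0.1},
    {"dx": -0.5,"dy": 0,"dz": 0,"rx": 0,"ry": 0,"rz": 0,"gripper": 0.1},
    {"dx": -0.9,"dy": 0,"dz": 0,"rx": 0,"ry": 0,"rz": 0,"gripper": 0.1},
    {"dx": -1,"dy": 0,"dz": 0,"rx": 0,"ry": 0,"rz": 0,"gripper": 0.1},
    {"dx": -1,"dy": 0,"dz": 0,"rx": 0,"ry": 0,"rz": 0,"gripper": 0.1}
  ]
}}

```text
t: 26.8
eef_pos: [553.9, 250.5, 204.9]
eef_rot: [-0.133, 1.006, 0.232]
force: [-0.4, -0.5, 0.6]
opening: 47.1
```

Call:
{"op": "drive_tool", "data": {
  "steps": [
    {"dx": -0.9,"dy": -0.6,"dz": 0,"rx": 0,"ry": 0,"rz": 0,"gripper": 0.1},
    {"dx": -0.9,"dy": -0.6,"dz": 0,"rx": 0,"ry": 0,"rz": 0,"gripper": 0.1},
    {"dx": -0.6,"dy": -0.6,"dz": 0,"rx": 0,"ry": 0,"rz": 0,"gripper": 0.1},
    {"dx": -0.3,"dy": -0.3,"dz": 0,"rx": 0,"ry": 0,"rz": 0,"gripper": 0.1},
    {"dx": 0,"dy": 0,"dz": 0,"rx": 0,"ry": 0,"rz": 0,"gripper": 0.1}
  ]
}}

```text
t: 27.3
eef_pos: [529.4, 178.4, 273.5]
eef_rot: [-0.132, 1.004, 0.23]
force: [0.1, 0.2, -0.0]
opening: 47.0
```

Run:
```python
from h import *
np.set_printoptions(precision=1,suppress=True)
o=get_obs();print(o['t'],o['eef_pos'],o['force'],o['opening'])
f,c=wsave('w15.png');M=frame(14.1,32)
for H,t in (([616.9,132.9,150],129),([586.5,258.9,150],128)):
    print(proj(f,c,[np.array(H)+M[:,2]*x for x in (-t,-70,-25,0,25,70)]))
a=cv2.imread('pics/w15.png'); s=save('scene','s15.png'); b=cv2.imread('pics/s15.png')
cv2.imwrite('pics/final.png',np.vstack([cv2.resize(a[60:285,170:470],(740,290)) if 0 else cv2.resize(a[40:290,140:500],(576,400),interpolation=2),np.pad(cv2.resize(b[170:300,200:480],(400,186),interpolation=2),((0,0),(0,176),(0,0)))]))
```

```text
27.3 [529.4 178.4 273.5] [ 0.1  0.2 -0. ] 47.03640519210525
[[256.2  55.2]
 [259.4 116.8]
 [261.6 159.2]
 [262.8 181.3]
 [263.9 202.4]
 [265.7 238.1]]
[[385.5  58.9]
 [381.3 119. ]
 [378.4 161.1]
 [376.9 183.1]
 [375.5 204.1]
 [373.  239.6]]
```

View pics/final.png

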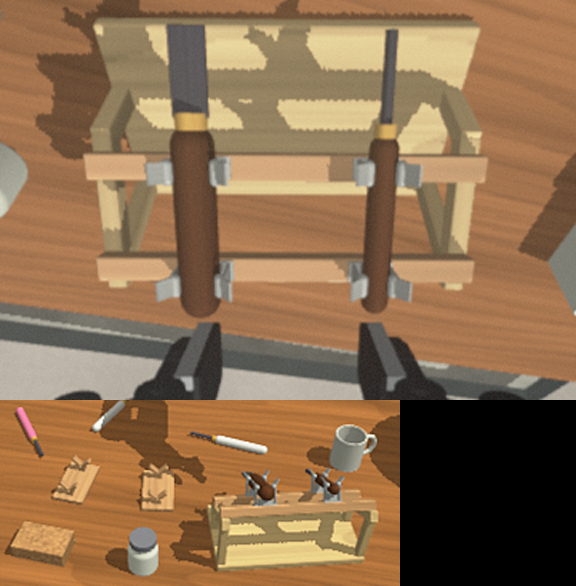

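The picture shows both handles in both clips, blades down the slope. The tips at v≈55.6 (rasp) and 58.8 (file) match the predictions of 55.2 and 58.9, and the axes at u≈263 and 377 match 262.8 and 376.9. The block, jar and mug are in place, and the gripper is clear.

```bash
python3 -c "
from station import close_job; print(close_job())"
```

```text
the job is handed in; nothing more can be done
None
```

Both tools are in the rack and the job is handed in, at about 27 s of the 54 s allowed. The rasp is in the wide clips (right pair in the top view) and the round file in the narrow ones, both with the blade down the slope. No verdict was reported.

**Last checks:**
- **Seating:** each tool was pressed to a hard stop, the rasp at about −1.4 mm depth with 39 N and the file at about −0.3 mm with 52 N. In the wrist images taken at the stop, the front clip's lips overlapped the handle edges; the fingers hid the rear clips.
- **Position:** in the final wrist picture, tips and axes matched the home predictions to within 1 px, about 1 mm. That picture shows both handles in both of their clips.
- **Surroundings:** the sanding block, jar and mug look untouched in the final scene picture, and the gripper is clear with the force reading zero.

**What failed or disagreed:**
- **First rasp grasp:** it failed because the real fingertips sit about 28 mm behind the reported tool point. The fingers shut on top of the handle with about 26 N, and the rasp did not move. I then grasped about 30 mm deeper for both tools.
- **Refused moves:** two move calls were refused because keys were missing.
- **Clip angle:** the images suggested the clip line is turned 0.5–1° from my rack angle. I corrected part of that, and it is well inside the 4° limit.

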